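# Sort the dental-model carriers from the wash rail and start the cure

## Robot

A 6-joint arm with a two-finger parallel gripper is mounted at the origin on the work surface. World frame = base frame: x ahead of the robot, y to its left, z up, the work surface at z = 0. Lengths are in m, angles in rad, forces in N, time in s.
With the tool pointing down it reaches from about 0.35 to 0.975 m from the base axis. Payload 4.9 kg.
Tool frame: the origin (TCP) lies between the finger pads; the fingertips stand 19 mm ahead of it and the grasp point (between the pads) is the TCP; z points along the fingers, y is the line along which they close (so a half turn about z gives the same grasp; the last joint's range is limited). The gripper opens to 85 mm and grips with 20 to 120 N. Pads are 22 mm wide; open, the fingers measure 114 mm over their backs; the gripper's body (76 mm by 85 mm) begins 54 mm behind the grasp point. The pads swing forward as they close: fully open they stand 13 mm farther back than shut.
Start: joints at [1.152, 0.053, 1.613, -0, 1.476, -0.119], TCP at [0.185, 0.597, 0.25] pointing down, gripper open.
Joint ranges: [-3.01, 3.01], [-1.01, 2.22], [0.06, 2.58], [-1.02, 4.17], [0.09, 2.62], [-3.14, 3.14]. Speed limits (rad/s): [2.57, 2.57, 3.14, 3.14, 3.14, 3.14].

## Interface

Orientations are given as a rotation vector (axis times angle).
In Python, from station import ctrl gives the robot as it stands. The module is installed in compiled form; this text tells all that it offers.
- The arm moves only by the tool servo_tool, never from a script. Its argument "increments" is a list that holds one entry, the list of rows, each a list of 5 numbers: the finger opening in cm, from 0 to 8.54, then the shift along the tool's x, y, z in cm, then the turn about the tool's z in degrees. A call has 1 to 5 rows; each row is the pose to reach, as a shift and turn from the pose commanded when the call began, along the tool's axes at that moment; what a row does not reach only later rows make up. A row lasts 1/10 s, in which the tool goes at most 50 mm and 8.59 degrees, less where a joint would pass 70% of its speed; a pose out of reach is approached as far as the arm can. A call with a gripper value outside its range is refused whole. The fingers move at their own pace and stop on an object; "newtons" is the grip in N (left out, the last holds). Time passes only in rows, so rows that repeat a pose let the fingers close. It gives the time, the measured TCP pose, the force, the opening and the grip force at its end, in the units of the state.
- ctrl.get_obs(): the state, without advancing time (a new reading comes with each control period).
- ctrl.get_image(name): name is "side" or "top" or "wrist"; returns a dict with "img" (400x640x3 uint8, red, green, blue), "fx", "fy", "cx", "cy" (pixels), "k1" (the pictures are not rectified: a ray, as slopes to the right and down, at radius r is drawn at 1 + k1 r^2 times it, then the intrinsics apply), "rvec" (rotation vector, rad) and "tvec" (3), from world to camera coordinates, as OpenCV has them; the wrist camera has in their place "mount" (4x4, takes a point from camera to tool coordinates, whose origin is the TCP and whose axes are the flange's). Camera axes: x right, y down, z forward; pixel columns grow to the right and rows downward; lengths in m; the calibration is good to about 2 mm. A picture is of the moment at which its call begins: read the wrist's pose just before it. There is no depth.
- ctrl.finish_job(): hands the job in; it is judged then, once.
The state is a dict: "t": time; "q": joint angles; "dq": joint speeds; "effort": joint torques, N m; "tool_pos": TCP position; "tool_rot": TCP orientation; "contact_force": force on the tool from outside, world axes, zero at the start; "wrist_torque": the same for the moment, N m; "opening": finger opening in m; "grip_force": force on a finger pad.
Only numpy, scipy, OpenCV 4.12 (cv2) and the standard library are available. Lean on these libraries where they do the work, as an engineer would, in place of code of your own. Each camera call takes 0.05 s, during which the arm holds its last target. There are 200 camera calls.

## Task

Empty the grey wash rail: lift each hanging carrier over the rail's end stop, hang the pale blue ones on the blue cure rail with their heads resting on both bars between its end stops, and put the red-marked rejects in the yellow bin. Only when all of them are sorted, take the stylus from its stand, press the recessed green start button down with its tip, and put the stylus back in the stand hole, seated on its flange. Leave everything else on the table where it is.

Things in the scene. Friction and masses are not known exactly. Their poses are not given: they have to be found in the camera images.
- good1_tab (a point): Pale blue sound carrier: T hanger with dental model. Centre of its grip tab 14(x) x 16(y) x 45 mm tall, 30.5 mm above the underside of the head, 56(x, across rail) x 26(y, along rail) x 8 mm, which rests on both bars. Below: neck 10(x) x 12(y) mm, 40 mm free, then model plate 60(x) x 22(y) x 58 mm, bottom 98 mm below the head's underside. z up as hung. 100 g. May be absent.
- good2_tab (a point): Pale blue sound carrier, shape and axes as good1_tab; the point is the centre of its grip tab. May be absent.
- good3_tab (a point): Pale blue sound carrier, shape and axes as good1_tab; the point is the centre of its grip tab. May be absent.
- reject1_tab (a point): Reject carrier, marked by its all-red hanger; shape and axes as good1_tab; the point is the centre of its grip tab. May be absent.
- reject1_model (a point): Centre of the model plate of that red reject carrier, 99.5 mm below its tab's centre along its z. Same axes.
- reject2_tab (a point): Reject carrier, marked by its all-red hanger; shape and axes as good1_tab; the point is the centre of its grip tab. May be absent.
- reject2_model (a point): Centre of the model plate of that red reject carrier, 99.5 mm below its tab's centre along its z. Same axes.
- wash_rail_mid (a point): Grey wash rail, fixed: two level bars 10 x 10 x 220 mm along its y, 24 mm apart inside (x -12 to 12), tops 150 mm above the table. This point: middle, level with the bars' tops. End stops on the bars at both ends: 12 mm high, y 104 to 110 mm from the middle. Ends open between and below the bars. Posts at x +-48, y +-70 mm. Carriers start here 40 mm apart, some places empty, any order.
- cure_rail_mid (a point): Blue cure rail, same build and axes as the wash rail, 80 mm or more from its end, on its left or right, turned and offset a little. The model plate is wider than the gap between the bars: on a rail raise a carrier 14 to 26 mm (stops cleared, plate still below the bars), go along it past an end (carrier centre 130 mm or more from the middle). Carriers cannot pass one another. Either end serves.
- reject_bin: Yellow open bin, loose on the table (600 g), outside 140 (x) x 200 (y) x 60 mm high, walls and floor 5 mm; origin at the centre of its underside. It may get knocked aside. Carriers put in stand, lie or lean in it.
- button_mouth (a point): Centre of the mouth of the start button's recess, in the top face (45 mm above the table) of the fixed white console (110 x 120 mm; the recess lies 30 mm along its x from its centre). The recess is a 16 mm square hole outlined in black; the green button's top (13.6 mm across) is 6 mm below the mouth.
- start_button (a joint): Start button travel in m: 0 released, 0.005 fully down, springs back. About 4 N presses it fully; it works from 3 mm down.
- stand_hole (a point): Centre of the mouth of the stylus hole in the top face of the fixed grey stand (90 x 90 x 70 mm tall, a small blue patch in one corner). The hole is 16 mm square and goes down to the table.
- stylus_grip (a point): Centre of the stylus's yellow handle: 12 x 12 mm square, 55 mm tall, sides along its x and y. Below it a black flange 26 mm across, 4 mm thick, its underside 31.5 mm below this point, rests on the stand's top; then a steel shank, 8 mm diameter for 35 mm, and a 6 mm tip for 20 mm, ending 86.5 mm below this point. z up along the stylus. 40 g.
- jar: Bystander, to be left alone: clear bottle with a green cap, 60 mm wide, 110 mm tall. Origin at the centre of its underside.
- pot: Bystander, to be left alone: white pot, 50 mm wide, 50 mm tall. Origin at the centre of its underside.
- tape: Bystander, to be left alone: roll of paper tape, 56 mm wide, 20 mm tall, on the table between the rails. Origin at the centre of its underside.
- air_can: Bystander, to be left alone: blue and steel can, 52 mm wide, 160 mm tall. Origin at the centre of its underside.
- red_cap: Bystander, to be left alone: red cap, 28 mm wide, 22 mm tall. Origin at the centre of its underside.
- yellow_cap: Bystander, to be left alone: yellow cap, 36 mm wide, 25 mm tall. Origin at the centre of its underside.
There are look-alikes about, which are no part of the job. What is shaped like the part that bears stand_hole but orange or pink is not meant.

How it is judged:
On the way, in this order (a step that is already met when the one before it is completed fails the run):
1. all sound carriers hang on the cure rail and all rejects are in the bin (x of good1_tab in the frame of cure_rail_mid between -0.012 and 0.012 m and y of good1_tab in the frame of cure_rail_mid between -0.105 and 0.105 m and z of good1_tab in the frame of cure_rail_mid between 0.0255 and 0.0355 m and angle between each of good1_tab, good2_tab, good3_tab's own z axis and vertical below 0.12 rad and x of good2_tab in the frame of cure_rail_mid between -0.012 and 0.012 m and y of good2_tab in the frame of cure_rail_mid between -0.105 and 0.105 m and z of good2_tab in the frame of cure_rail_mid between 0.0255 and 0.0355 m and x of good3_tab in the frame of cure_rail_mid between -0.012 and 0.012 m and y of good3_tab in the frame of cure_rail_mid between -0.105 and 0.105 m and z of good3_tab in the frame of cure_rail_mid between 0.0255 and 0.0355 m and x of reject1_model in the frame of reject_bin between -0.066 and 0.066 m and y of reject1_model in the frame of reject_bin between -0.096 and 0.096 m and z of each of reject1_model, reject2_model in the frame of reject_bin below 0.1 m and x of reject2_model in the frame of reject_bin between -0.066 and 0.066 m and y of reject2_model in the frame of reject_bin between -0.096 and 0.096 m), for 0.3 s.
2. then the start button is pressed at least 3 mm down by the stylus (value of joint start_button above 0.003 m and contact force between stylus and start_button above 0.8 N), for 0.1 s.
At the end, for the whole second after the job is handed in: Sound carriers hang at rest on the cure rail between its stops (12 mm sideways, 5 mm in height, tilt under 7 degrees); every reject's model centre is inside the bin, under 100 mm up, at rest; the stylus is seated upright in its stand (8 mm sideways, 5 mm in height); the button is up (all of step 1 and linear speed of each of good1, good2, good3, reject1, reject2, stylus below 0.03 m/s and x of stylus_grip in the frame of stand_hole between -0.008 and 0.008 m and y of stylus_grip in the frame of stand_hole between -0.008 and 0.008 m and z of stylus_grip in the frame of stand_hole between 0.0265 and 0.0365 m and angle between stylus_grip's own z axis and vertical below 0.12 rad and value of joint start_button below 0.0015 m); the robot touches nothing.
It fails at once if a bystander is shifted by more than 40 mm (distance of any of jar, pot, tape, air_can, red_cap, yellow_cap from where it was at the start of the episode above 0.04 m).
Of good1, good2, good3 only 2 to 3 are there at a start; the rules pass over those that are not, and their reading is None.
Of reject1, reject2 only 1 to 2 are there at a start; the rules pass over those that are not, and their reading is None.
At some moment in a run one of reject_bin may be knocked a few centimetres aside while the robot is not near it.
It also fails if it takes over 210 s, if anything falls off the work surface, if the arm or the gripper's body presses on something with over 40 N, if the wrist force passes 120 N, or if a joint passes its speed limit or range.

## Working session

There is one attempt and no reset: what is moved stays moved. The work goes in short steps, Python scripts to look and compute and a tool call to move; the robot and the scene stay as the last step left them, time stands still between calls to the robot, and variables do not carry over. Pictures are saved under pics/ and viewed, at most 14 in all, crops included, and the job is handed in when it is done.

Besides the shell and the picture viewer there is one more tool, called after "Call:" in YAML: its name, and indented under it one key for each argument. servo_tool: Moves the arm, as the interface text tells. Its arguments: {"type":"object","properties":{"increments":{"type":"array"},"newtons":{"type":"number"}},"required":["increments"]}

```bash
mkdir -p pics; cat > h.py <<'E'
import numpy as np, cv2
from station import ctrl
R=lambda r: cv2.Rodrigues(np.array(r,float))[0]
def get(name,save=None):
    o=ctrl.get_obs(); d=ctrl.get_image(name)
    if name=="wrist":
        T=np.eye(4);T[:3,:3]=R(o["tool_rot"]);T[:3,3]=o["tool_pos"]
        M=T@np.array(d["mount"]); d["C"]=M[:3,3]; d["Rcw"]=M[:3,:3]
    else:
        r=R(d["rvec"]); d["Rcw"]=r.T; d["C"]=-r.T@np.array(d["tvec"]).ravel()
    if save:
        cv2.imwrite(f"pics/{save}.png",d["img"][:,:,::-1]); np.save(f"pics/{save}.npy",{k:v for k,v in d.items()},allow_pickle=True)
    return d
def load(s): return np.load(f"pics/{s}.npy",allow_pickle=True).item()
def ray(d,u,v):
    x=np.array([(u-d["cx"])/d["fx"],(v-d["cy"])/d["fy"]]); y=x.copy()
    for _ in range(20): y=x/(1+d["k1"]*(y@y))
    return d["Rcw"]@np.array([y[0],y[1],1])
def at(d,u,v,z):
    r=ray(d,u,v); return d["C"]+r*(z-d["C"][2])/r[2]
def proj(d,p):
    c=d["Rcw"].T@(np.array(p)-d["C"]); x=c[:2]/c[2]; x=x*(1+d["k1"]*(x@x))
    return np.array([x[0]*d["fx"]+d["cx"],x[1]*d["fy"]+d["cy"]])
def pos():
    o=ctrl.get_obs(); Rm=R(o["tool_rot"]); print("t",round(o["t"],2),"p",np.round(o["tool_pos"],4),"x",np.round(Rm[:,0],3),"y",np.round(Rm[:,1],3),"op",round(o["opening"],4),"F",np.round(o["contact_force"],1),"q",np.round(o["q"],2)); return o,Rm
E
python3 - <<'E'
from h import *
pos()
for n in("top","side"):
    d=get(n,n+"0"); print(n,d["C"],d["fx"],d["k1"],d["Rcw"][:,2])
d=get("wrist","w0");print(d["mount"])
E
```

```text
t 0.0 p [0.1844 0.5966 0.2491] x [-0.955  0.295  0.   ] y [ 0.295  0.955 -0.002] op 0.0853 F [-0.7 -0.  -0.1] q [ 1.15  0.05  1.61 -0.    1.48 -0.12]
top [0.32206645 0.01975586 1.2656132 ] 398.56561328572843 -0.04131964987530581 [ 1.44411549e-01  3.05062510e-04 -9.89517666e-01]
side [-0.31367302 -0.7786764   0.97325406] 510.86572552377635 -0.008676318946382851 [ 0.56434566  0.55928333 -0.60722   ]
[[ 4.45312641e-04 -9.60233375e-01 -2.79198258e-01  7.06165763e-02]
 [ 9.99999877e-01  3.66274880e-04  3.35257187e-04 -8.69799191e-05]
 [-2.19661832e-04 -2.79198373e-01  9.60233420e-01 -1.23878778e-01]
 [ 0.00000000e+00  0.00000000e+00  0.00000000e+00  1.00000000e+00]]
```

View pics/top0.png

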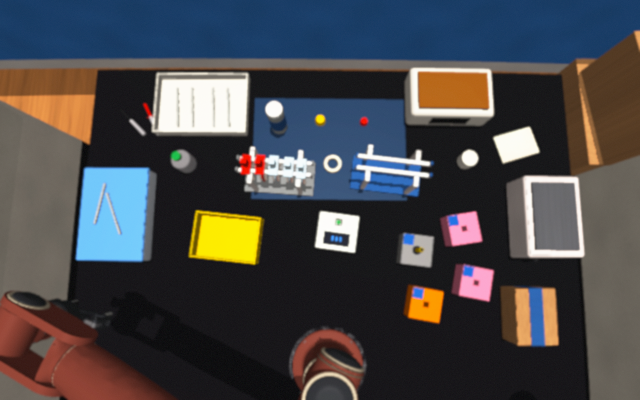

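View pics/side0.png

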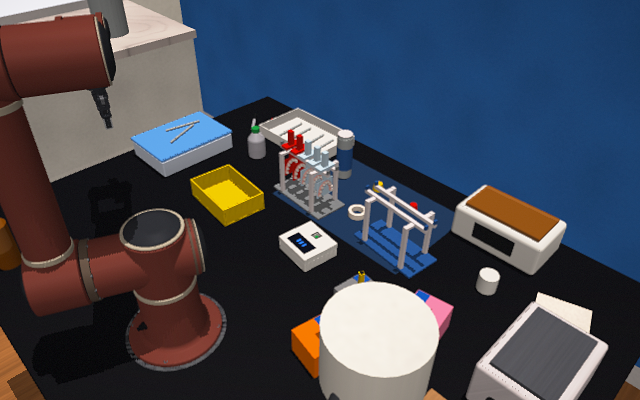

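The top view (right = −y, up = +x) shows:
- Wash rail about (280,168), with red carriers at its left end.
- Cure rail about (392,170).
- Yellow bin (226,238), console (337,232).
- Grey stand with stylus (417,250). The pink stands (461,229) and (473,283) and the orange one (424,304) are look-alikes, so the grey one with the stylus is meant.

I'll confirm this in an enlarged crop.

```bash
python3 - <<'E'
from h import *
d=load("top0")
c=d["img"][135:275,235:445]
cv2.imwrite("pics/c1.png",cv2.resize(c,None,fx=3.8,fy=3.8,interpolation=cv2.INTER_CUBIC)[:,:,::-1])
for n,(u,v,z) in dict(wash=(282,165,.15),cure=(392,165,.15),bin=(226,238,.03),cons=(337,232,.045),stand=(417,250,.07)).items(): print(n,at(d,u,v,z).round(3))
E
```

```text
wash [0.584 0.137 0.15 ]
cure [ 0.587 -0.179  0.15 ]
bin [0.379 0.317 0.03 ]
cons [ 0.4   -0.026  0.045]
stand [ 0.347 -0.264  0.07 ]
```

View pics/c1.png

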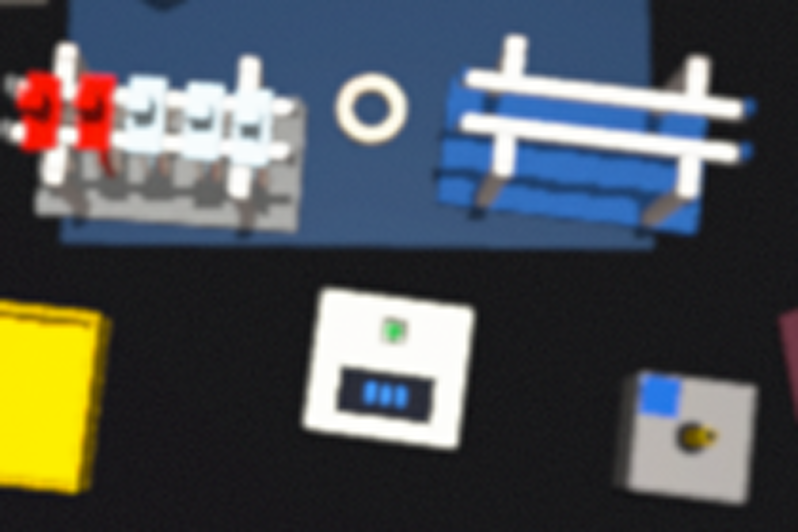

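Five carriers hang on the wash rail. From +y to −y they are red, red, blue, blue, blue. The grey stand has the stylus and the blue patch, so it is the one meant. First I'll lift and turn the tool so its closing axis crosses the rail.

```bash
cat >> h.py <<'E'
def go(x,y,z,yaw=None):
    "shift in tool axes (cm) to reach world xyz; turn in deg to have tool-x at yaw"
    o,Rm=pos(); s=Rm.T@(np.array([x,y,z])-o["tool_pos"])*100
    cur=np.degrees(np.arctan2(Rm[1,0],Rm[0,0])); print("shift",s.round(2),"yaw",cur.round(2),"turn",None if yaw is None else (((cur-yaw)+180)%360-180).round(2), "rows",round(np.linalg.norm(s)/5,1))
E
python3 - <<'E'
from h import *
d=load("top0"); f=lambda u,v:at(d,235+u/3.8,135+v/3.8,.15)
for n,P in dict(wash=[(12,85),(290,105),(10,130),(285,150)],cure=[(470,78),(745,108),(468,122),(740,153)]).items():
    p=np.array([f(*a) for a in P]); v=p[0]-p[1]+p[2]-p[3]; print(n,p.mean(0).round(3),np.degrees(np.arctan2(v[1],v[0])).round(1),np.linalg.norm(p[0]-p[1]))
E
```

```text
wash [0.581 0.159 0.15 ] 86.3 0.21133755162547924
cure [ 0.586 -0.186  0.15 ] 84.1 0.20949210689044706
```

Call:
servo_tool:
  increments:
    - [[8.5, 0, 0, -2, 8.5], [8.5, 0, 0, -4, 17], [8.5, 0, 0, -6, 25.5], [8.5, 0, 0, -8, 34], [8.5, 0, 0, -8, 42.5]]

```text
t: 0.65
tool_pos: [0.185, 0.5981, 0.3342]
tool_rot: [-1.571, -2.72, -0.009]
contact_force: [0.3, 0.5, -0.1]
opening: 0.085
grip_force: 0.0
```

Call:
servo_tool:
  increments:
    - [[8.5, 0, 0, 0, 8.5], [8.5, 0, 0, 0, 17], [8.5, 0, 0, 0, 25.5], [8.5, 0, 0, 0, 34], [8.5, 0, 0, 0, 34]]

```text
t: 1.15
tool_pos: [0.1845, 0.597, 0.3298]
tool_rot: [2.291, 2.149, -0.001]
contact_force: [-0.8, 0.0, 1.3]
opening: 0.0853
grip_force: 0.0
```

```bash
python3 -c "
from h import *
go(.585,.14,.33,86)"
```

```text
t 1.15 p [0.1845 0.597  0.3298] x [ 0.064  0.998 -0.001] y [ 0.998 -0.064 -0.   ] op 0.0853 F [-0.8  0.   1.3] q [ 1.15  0.02  1.52 -0.    1.61  1.22]
shift [-43.05  42.88   0.  ] yaw 86.34 turn 0.34 rows 12.2
```

Call:
servo_tool:
  increments:
    - [[8.5, -43, 42.8, 0, 0], [8.5, -43, 42.8, 0, 0], [8.5, -43, 42.8, 0, 0], [8.5, -43, 42.8, 0, 0], [8.5, -43, 42.8, 0, 0]]

```text
t: 1.65
tool_pos: [0.35, 0.4073, 0.3302]
tool_rot: [2.287, 2.154, 0.0]
contact_force: [-0.5, 0.1, -0.3]
opening: 0.0851
grip_force: 0.0
```

```bash
python3 -c "
from h import *
go(.585,.14,.33,86)"
```

```text
t 1.65 p [0.35   0.4073 0.3302] x [0.06  0.998 0.   ] y [ 0.998 -0.06   0.   ] op 0.0851 F [-0.5  0.1 -0.3] q [ 0.72 -0.19  1.72 -0.    1.62  0.78]
shift [-2.527e+01  2.506e+01  2.000e-02] yaw 86.56 turn 0.56 rows 7.1
```

Call:
servo_tool:
  increments:
    - [[8.5, -25.2, 25, 0, 0], [8.5, -25.2, 25, 0, 0], [8.5, -25.2, 25, 0, 0], [8.5, -25.2, 25, 0, 0], [8.5, -25.2, 25, 0, 0]]

```text
t: 2.15
tool_pos: [0.5145, 0.2188, 0.3303]
tool_rot: [-2.288, -2.153, -0.001]
contact_force: [0.8, 0.8, 0.1]
opening: 0.0851
grip_force: 0.0
```

```bash
python3 -c "
from h import *
go(.585,.14,.33,86)"
```

```text
t 2.15 p [0.5145 0.2188 0.3303] x [0.061 0.998 0.   ] y [ 0.998 -0.061  0.   ] op 0.0851 F [0.8 0.8 0.1] q [ 0.27 -0.14  1.67  0.    1.61  0.33]
shift [-7.43  7.52  0.03] yaw 86.52 turn 0.52 rows 2.1
```

Call:
servo_tool:
  increments:
    - [[8.5, -7.4, 7.5, 0, 0], [8.5, -7.4, 7.5, 0, 0], [8.5, -7.4, 7.5, 0, 0], [8.5, -7.4, 7.5, 0, 0]]

```text
t: 2.55
tool_pos: [0.5841, 0.1408, 0.3296]
tool_rot: [-2.291, -2.148, 0.001]
contact_force: [-0.8, -0.1, -0.8]
opening: 0.0851
grip_force: 0.0
```

```bash
python3 -c "
from h import *
pos();d=get('wrist','w1')"
```

```text
t 2.55 p [0.5841 0.1408 0.3296] x [0.064 0.998 0.   ] y [ 0.998 -0.064 -0.001] op 0.0851 F [-0.8 -0.1 -0.8] q [ 0.11 -0.04  1.57  0.    1.61  0.18]
```

View pics/w1.png

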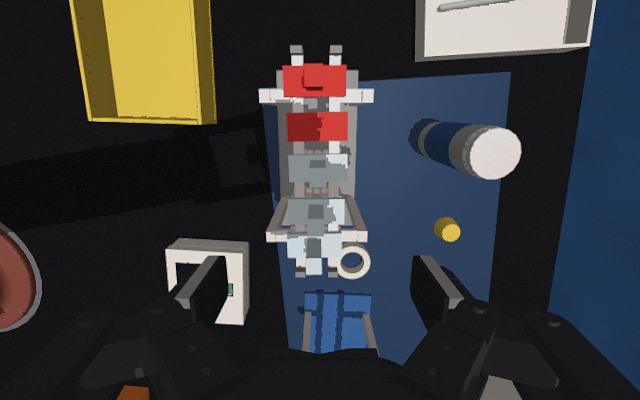

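The wrist view (up = +y) shows the heads at about red (314,81), red (317,126), blue (318,165), (316,210) and (314,248). The rail stops are at about (296,50) and (336,50) on top, and (300,271) and (333,271) at the bottom.

```bash
python3 - <<'E'
from h import *
d=load("w1")
for u,v in [(314.5,81),(317.5,126),(318,167),(316,211),(314,247)]: print("head",at(d,u,v,.158).round(4))
p=[at(d,*a,.162) for a in [(296,47),(336,47),(300,273),(334,273)]]
print(np.round(p,4)); a=(p[0]+p[1])/2;b=(p[2]+p[3])/2; print((a+b)/2,np.linalg.norm(a-b),np.degrees(np.arctan2(*(a-b)[[1,0]])))
c=d["img"][30:290,240:400]
# try models: overlay
def tab(c0,yw):
    pass
cv2.imwrite("pics/c2.png",cv2.resize(c,None,fx=3.0,fy=2.3*1.0,interpolation=cv2.INTER_CUBIC)[:,:,::-1]) if 0 else None
cv2.imwrite("pics/c2.png",cv2.resize(c,None,fx=2.3,fy=2.3,interpolation=cv2.INTER_CUBIC)[:,:,::-1])
E
```

```text
head [0.5866 0.2391 0.158 ]
head [0.5868 0.2003 0.158 ]
head [0.5848 0.1623 0.158 ]
head [0.58   0.1185 0.158 ]
head [0.5753 0.0799 0.158 ]
[[0.5728 0.2669 0.162 ]
 [0.6068 0.2647 0.162 ]
 [0.559  0.0533 0.162 ]
 [0.5943 0.0511 0.162 ]]
[0.58320784 0.15899018 0.162     ] 0.2139400180028854 86.47193875722758
```

View pics/c2.png

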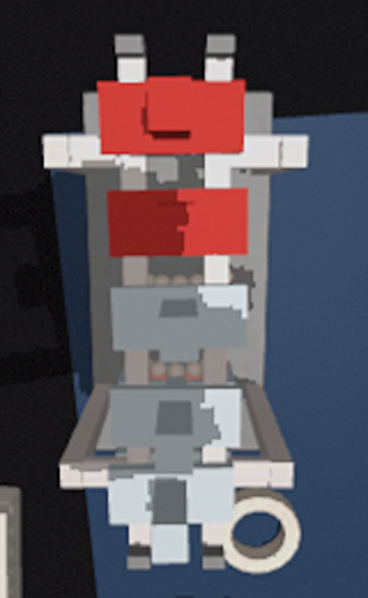

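Call:
servo_tool:
  increments:
    - [[8.5, -16, 1, 0, 0], [8.5, -16, 1, 0, 0], [8.5, -16, 1, 0, 0], [8.5, -16, 1, 0, 0]]

```text
t: 3.0
tool_pos: [0.5826, -0.0205, 0.3305]
tool_rot: [2.292, 2.147, -0.001]
contact_force: [-0.1, 0.4, 0.7]
opening: 0.0851
grip_force: 0.0
```

Call:
servo_tool:
  increments:
    - [[8.5, -16, 1, 0, 2], [8.5, -16, 1, 0, 2], [8.5, -16, 1, 0, 2], [8.5, -16, 1, 0, 2], [8.5, -16, 1, 0, 2]]

```text
t: 3.5
tool_pos: [0.583, -0.1783, 0.3302]
tool_rot: [-2.328, -2.108, -0.001]
contact_force: [-0.6, 0.9, 0.1]
opening: 0.0848
grip_force: 0.0
```

```bash
python3 - <<'E'
from h import *
pos();d=get('wrist','w2')
cv2.imwrite("pics/w2.png",d["img"][:,:,::-1])
E
```

```text
t 3.5 p [ 0.583  -0.1783  0.3302] x [0.099 0.995 0.001] y [ 0.995 -0.099 -0.   ] op 0.0848 F [-0.6  0.9  0.1] q [-0.42 -0.02  1.55  0.    1.61 -0.32]
```

View pics/w2.png

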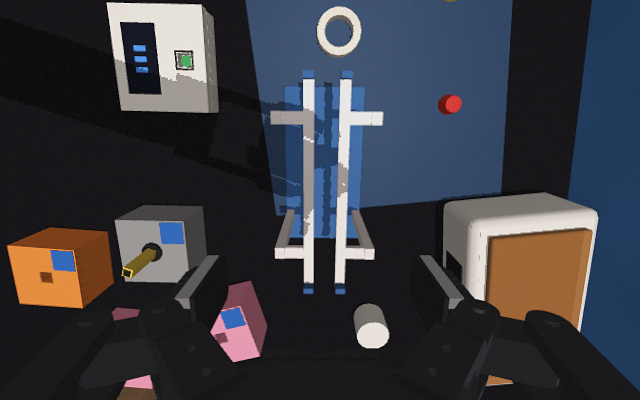

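This view shows the cure rail with stops at (308,71) and (347,71), and at (308,293) and (340,293). The button mouth is at (185,60) and the grey stand's flange at (152,252).

```bash
python3 - <<'E'
from h import *
d=load("w2")
p=[at(d,*a,.162) for a in [(308.5,71),(347,71),(308.5,294),(340.5,294)]]
print(np.round(p,4)); a=(p[0]+p[1])/2;b=(p[2]+p[3])/2; print((a+b)/2,np.linalg.norm(a-b),np.degrees(np.arctan2(*(a-b)[[1,0]])))
print("btn",at(d,184.5,60.5,.045),"flange",at(d,152,253,.074))
# stand top face corners
for q in [(115,206),(205,207),(205,262),(118,258)]: print(at(d,*q,.07).round(3))
g=cv2.cvtColor(d["img"],cv2.COLOR_RGB2HSV)
c=d["img"][195:290,100:220]
cv2.imwrite("pics/c3.png",cv2.resize(np.vstack([c,d["img"][0:115,100:220]]),None,fx=2.8,fy=2.8,interpolation=cv2.INTER_CUBIC)[:,:,::-1])
E
```

```text
[[ 0.5848 -0.0717  0.162 ]
 [ 0.6181 -0.0749  0.162 ]
 [ 0.5612 -0.2906  0.162 ]
 [ 0.5951 -0.2939  0.162 ]]
[ 0.58980409 -0.18278303  0.162     ] 0.22021854919776498 83.90749169048388
btn [ 0.43465124 -0.03028407  0.045     ] flange [ 0.35122343 -0.26359627  0.074     ]
[ 0.317 -0.196  0.07 ]
[ 0.433 -0.208  0.07 ]
[ 0.417 -0.285  0.07 ]
[ 0.301 -0.268  0.07 ]
```

View pics/c3.png

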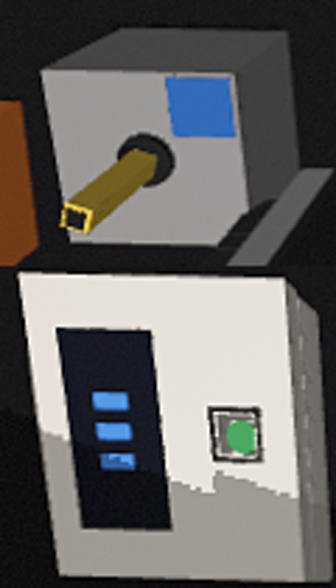

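```bash
cat >> h.py <<'E'
W=(np.array([.583,.1585]),86.4); C=(np.array([.590,-.183]),83.9)
def rail(r,s,z,yaw=True):
    u=np.array([np.cos(np.radians(r[1])),np.sin(np.radians(r[1]))]); p=r[0]+s*u; print("target",p.round(4)); go(p[0],p[1],z,r[1])
E
python3 - <<'E'
from h import *
rail(W,-.08,.25)
E
```

```text
target [0.578  0.0787]
t 3.55 p [ 0.5832 -0.1772  0.3303] x [0.097 0.995 0.001] y [ 0.995 -0.097 -0.   ] op 0.085 F [-0.2  0.6 -0.1] q [-0.42 -0.02  1.55  0.    1.61 -0.32]
shift [25.4  -3.01  8.06] yaw 84.41 turn -1.99 rows 5.4
```

Call:
servo_tool:
  increments:
    - [[6, 25.4, -3, 4, -2], [6, 25.4, -3, 4, -2], [6, 25.4, -3, 6, -2], [6, 25.4, -3, 8, -2], [6, 25.4, -3, 8, -2]]

```text
t: 4.05
tool_pos: [0.5778, 0.0635, 0.2591]
tool_rot: [2.287, 2.153, 0.003]
contact_force: [0.5, -0.8, -0.0]
opening: 0.0599
grip_force: 0.0
```

Call:
servo_tool:
  increments:
    - [[6, 0.9, 0, 0, 0], [6, 0, 0, 0, 0]]

```text
t: 4.25
tool_pos: [0.5776, 0.063, 0.2584]
tool_rot: [-2.282, -2.157, 0.001]
contact_force: [-0.5, 0.2, 0.4]
opening: 0.0603
grip_force: 0.0
```

```bash
python3 - <<'E'
from h import *
rail(W,-.08,.184)
d=get('wrist','w3')
E
```

```text
target [0.578  0.0787]
t 4.25 p [0.5776 0.063  0.2584] x [0.057 0.998 0.001] y [ 0.998 -0.057 -0.001] op 0.0603 F [-0.5  0.2  0.4] q [-0.02 -0.06  1.71  0.    1.49  0.04]
shift [ 1.56 -0.04  7.44] yaw 86.76 turn 0.36 rows 1.5
```

View pics/w3.png

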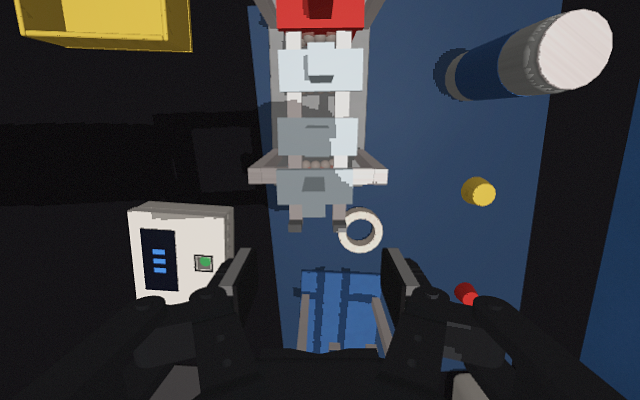

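```bash
python3 - <<'E'
from h import *
d=load("w3")
for s in (-.08,-.04,0):
    u=np.array([np.cos(np.radians(W[1])),np.sin(np.radians(W[1]))]); p=W[0]+s*u
    print(s,"head top",proj(d,[*p,.158]).round(1),"tab top",proj(d,[*p,.203]).round(1))
    n=np.array([u[1],-u[0]])
    print([proj(d,[*(p+a*n*.028+b*u*.013),.158]).round(0).tolist() for a,b in((-1,1),(1,1),(-1,-1),(1,-1))])
    print([proj(d,[*(p+a*n*.007+b*u*.008),.203]).round(0).tolist() for a,b in((-1,1),(1,1),(-1,-1),(1,-1))])
c=d["img"][0:240,240:400]
cv2.imwrite("pics/c4.png",cv2.resize(c,None,fx=2.5,fy=2.5,interpolation=cv2.INTER_CUBIC)[:,:,::-1])
E
```

```text
-0.08 head top [317.9 190.9] tab top [317.6 208.7]
[[280.0, 173.0], [356.0, 174.0], [281.0, 207.0], [355.0, 208.0]]
[[306.0, 196.0], [329.0, 196.0], [306.0, 221.0], [329.0, 221.0]]
-0.04 head top [318.2 135.7] tab top [318.  141.1]
[[278.0, 116.0], [359.0, 117.0], [279.0, 154.0], [357.0, 154.0]]
[[306.0, 126.0], [331.0, 127.0], [306.0, 155.0], [330.0, 155.0]]
0 head top [318.6  74.8] tab top [318.4  64.6]
[[276.0, 53.0], [361.0, 54.0], [277.0, 95.0], [360.0, 96.0]]
[[305.0, 48.0], [332.0, 48.0], [305.0, 81.0], [331.0, 81.0]]
```

View pics/c4.png

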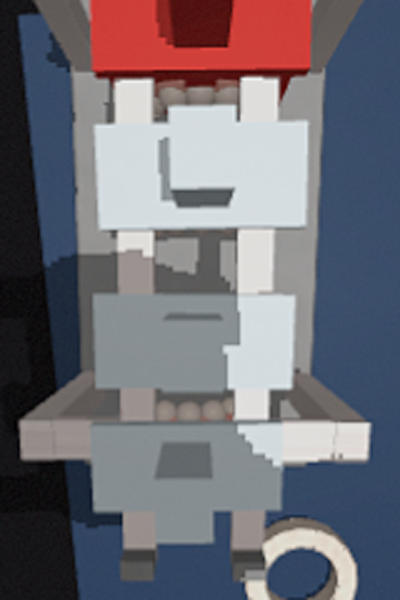

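The nearest head spans pixels (277–353, 169–204), within about 3 mm of the prediction. I'll correct for that, descend and grip.

Call:
servo_tool:
  increments:
    - [[6, 1.75, -0.2, 0, 0], [6, 1.75, -0.2, 4, 0], [6, 1.75, -0.2, 7.4, 0], [6, 1.75, -0.2, 7.4, 0]]
  newtons: 40

```text
t: 4.7
tool_pos: [0.5749, 0.0754, 0.1801]
tool_rot: [-2.288, -2.144, 0.01]
contact_force: [-0.8, 0.1, -1.0]
opening: 0.0603
grip_force: 0.0
```

Call:
servo_tool:
  increments:
    - [[0, 0, 0, 0, 0], [0, 0, 0, 0, 0], [0, 0, 0, 0, 0], [0, 0, 0, 0, 0], [0, 0, 0, 0, 0]]
  newtons: 40

```text
t: 5.2
tool_pos: [0.5791, 0.0761, 0.1878]
tool_rot: [2.289, 2.147, 0.004]
contact_force: [-1.3, 0.6, 5.8]
opening: 0.0132
grip_force: 39.7
```

```bash
python3 - <<'E'
from h import *
rail(W,-.15,.204)
E
```

```text
target [0.5736 0.0088]
t 5.2 p [0.5791 0.0761 0.1878] x [ 0.064  0.998 -0.   ] y [ 0.998 -0.064  0.004] op 0.0132 F [-1.3  0.6  5.8] q [ 0.    0.    1.77 -0.    1.37  0.07]
shift [-6.75 -0.11 -1.62] yaw 86.32 turn -0.08 rows 1.4
```

Call:
servo_tool:
  increments:
    - [[0, 0, 0, -1, 0], [0, 0, 0, -2, 0], [0, 0, 0, -2, 0]]

```text
t: 5.5
tool_pos: [0.579, 0.0764, 0.2073]
tool_rot: [2.29, 2.147, 0.005]
contact_force: [0.2, -0.3, -0.8]
opening: 0.0137
grip_force: 39.2
```

```bash
python3 - <<'E'
from h import *
rail(W,-.15,.208)
rail(C,.14,.208)
E
```

```text
target [0.5736 0.0088]
t 5.5 p [0.579  0.0764 0.2073] x [0.064 0.998 0.   ] y [ 0.998 -0.064  0.004] op 0.0137 F [ 0.2 -0.3 -0.8] q [ 0.   -0.02  1.76  0.    1.4   0.07]
shift [-6.78 -0.1  -0.07] yaw 86.33 turn -0.07 rows 1.4
target [ 0.6049 -0.0438]
t 5.5 p [0.579  0.0764 0.2073] x [0.064 0.998 0.   ] y [ 0.998 -0.064  0.004] op 0.0137 F [ 0.2 -0.3 -0.8] q [ 0.   -0.02  1.76  0.    1.4   0.07]
shift [-11.83   3.36  -0.06] yaw 86.33 turn 2.43 rows 2.5
```

Call:
servo_tool:
  increments:
    - [[0, -3, 0, 0, 0], [0, -6.5, 0, 0, 0], [0, -9, 1.6, 0, 1], [0, -11.8, 3.4, 0, 2.4], [0, -11.8, 3.4, 0, 2.4]]

```text
t: 6.0
tool_pos: [0.6053, -0.0468, 0.2048]
tool_rot: [2.339, 2.095, -0.0]
contact_force: [0.4, 0.8, -0.9]
opening: 0.0132
grip_force: 39.5
```

```bash
python3 - <<'E'
from h import *
rail(C,-.075,.208)
E
```

```text
target [ 0.582  -0.2576]
t 6.0 p [ 0.6053 -0.0468  0.2048] x [ 0.11   0.994 -0.001] y [ 0.994 -0.11   0.001] op 0.0132 F [ 0.4  0.8 -0.9] q [-0.2   0.04  1.7  -0.    1.4  -0.09]
shift [-21.21   0.    -0.29] yaw 83.7 turn -0.2 rows 4.2
```

Call:
servo_tool:
  increments:
    - [[0, -3, 0, -0.4, -0.2], [0, -8, 0, -0.4, -0.2], [0, -13, 0, -0.4, -0.2], [0, -17.5, 0, -0.4, -0.2], [0, -21.2, 0, -0.4, -0.2]]

```text
t: 6.5
tool_pos: [0.5811, -0.256, 0.2087]
tool_rot: [-2.333, -2.104, 0.0]
contact_force: [0.4, 1.0, -2.2]
opening: 0.0136
grip_force: 39.5
```

Call:
servo_tool:
  increments:
    - [[0, 0, 0, 0, 0], [0, 0, 0, 0, 0]]

```text
t: 6.7
tool_pos: [0.5814, -0.2545, 0.2085]
tool_rot: [-2.333, -2.103, -0.001]
contact_force: [0.1, 1.0, -1.2]
opening: 0.0132
grip_force: 39.5
```

```bash
python3 - <<'E'
from h import *
rail(C,-.075,.189)
E
```

```text
target [ 0.582  -0.2576]
t 6.7 p [ 0.5814 -0.2545  0.2085] x [0.104 0.995 0.001] y [ 0.995 -0.104 -0.001] op 0.0132 F [ 0.1  1.  -1.2] q [-0.53  0.1   1.63  0.    1.41 -0.43]
shift [-0.3   0.1   1.95] yaw 84.05 turn 0.15 rows 0.4
```

Call:
servo_tool:
  increments:
    - [[0, 0, 0.1, 1, 0], [0, 0, 0.1, 1.9, 0], [0, 0, 0.1, 2, 0], [0, 0, 0.1, 2, 0]]

```text
t: 7.1
tool_pos: [0.5826, -0.2533, 0.1879]
tool_rot: [-2.33, -2.105, 0.001]
contact_force: [-0.8, -0.1, -1.0]
opening: 0.0134
grip_force: 39.8
```

Call:
servo_tool:
  increments:
    - [[5, 0, 0, 0, 0], [5, 0, 0, 0, 0], [5, 0, 0, 0, 0], [5, 0, 0, 0, 0]]

```text
t: 7.5
tool_pos: [0.5828, -0.2546, 0.1891]
tool_rot: [2.332, 2.104, 0.0]
contact_force: [-0.6, 0.3, 0.4]
opening: 0.0501
grip_force: 0.0
```

Call:
servo_tool:
  increments:
    - [[5, 0, 0, -3, 0], [5, 0, 0, -7, 0], [5, 0, 0, -7, 0]]

```text
t: 7.8
tool_pos: [0.5853, -0.2561, 0.2667]
tool_rot: [2.324, 2.097, 0.006]
contact_force: [-0.4, -0.4, 1.0]
opening: 0.0498
grip_force: 0.0
```

```bash
python3 - <<'E'
from h import *
rail(W,-.04,.26)
d=get('wrist','w4')
cv2.imwrite("pics/w4.png",d["img"][:,:,::-1])
E
```

```text
target [0.5805 0.1186]
t 7.8 p [ 0.5853 -0.2561  0.2667] x [ 0.103  0.995 -0.005] y [ 0.995 -0.102  0.011] op 0.0498 F [-0.4 -0.4  1. ] q [-0.53  0.07  1.57  0.    1.49 -0.43]
shift [37.22 -4.33  0.43] yaw 84.11 turn -2.29 rows 7.5
```

View pics/w4.png

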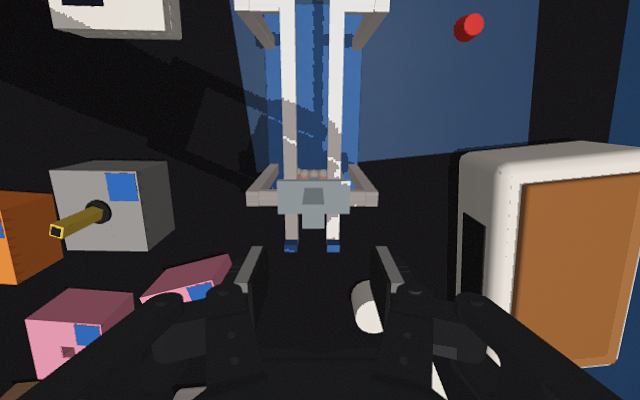

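The first carrier hangs on both cure bars at (313,197). Next is the second blue one.

Call:
servo_tool:
  increments:
    - [[5, 20, -2.3, 0, 0], [5, 20, -2.3, 0, 0], [5, 20, -2.3, 0, 0], [5, 20, -2.3, 0, 0], [5, 20, -2.3, 0, 0]]

```text
t: 8.35
tool_pos: [0.5795, -0.0482, 0.2578]
tool_rot: [-2.324, -2.11, -0.001]
contact_force: [-0.0, -0.3, 0.1]
opening: 0.0503
grip_force: 0.0
```

Call:
servo_tool:
  increments:
    - [[5, 17.2, -2, 0.4, -2.3], [5, 17.2, -2, 0.4, -2.3], [5, 17.2, -2, 0.4, -2.3], [5, 17.2, -2, 0.4, -2.3], [5, 17.2, -2, 0.4, -2.3]]

```text
t: 8.85
tool_pos: [0.5774, 0.1221, 0.2536]
tool_rot: [-2.285, -2.154, 0.002]
contact_force: [0.8, -0.3, -1.0]
opening: 0.0504
grip_force: 0.0
```

```bash
python3 - <<'E'
from h import *
rail(W,-.04,.188)
d=get('wrist','w5'); g=d["img"].astype(int)
# tab-top / head of pale carrier : print heads rows extents along centre column
u=np.array([np.cos(np.radians(W[1])),np.sin(np.radians(W[1]))])
p=W[0]-.04*u; print(proj(d,[*p,.158]),proj(d,[*p,.203]))
a,b=proj(d,[*(p+u*.013),.158]),proj(d,[*(p-u*.013),.158]); print(a,b)
r=int((a[1]+b[1])/2); hsv=cv2.cvtColor(d["img"],cv2.COLOR_RGB2HSV)
for s in(-.028,.028):
    q=proj(d,[*(p+s*np.array([u[1],-u[0]])),.158]); print("edge",q.round(1),[g[int(q[1]),c].tolist() for c in range(int(q[0])-6,int(q[0])+7,2)])
q=proj(d,[*(p+.022*np.array([u[1],-u[0]])),.158]);c=int(q[0]);print([ (k,g[k,c].tolist()) for k in range(int(a[1])-10,int(a[1])+12,3)],[ (k,g[k,c].tolist()) for k in range(int(b[1])-10,int(b[1])+12,3)])
E
```

```text
target [0.5805 0.1186]
t 8.85 p [0.5774 0.1221 0.2536] x [0.059 0.998 0.   ] y [ 0.998 -0.059 -0.002] op 0.0504 F [ 0.8 -0.3 -1. ] q [ 0.08 -0.03  1.69  0.    1.48  0.14]
shift [-0.33  0.34  6.56] yaw 86.64 turn 0.24 rows 1.3
[322.98185278 217.2053237 ] [323.81457213 241.05735211]
[323.13141069 200.32782791] [322.83668352 233.55992548]
edge [285.3 217. ] [[96, 90, 87], [94, 88, 85], [140, 138, 137], [137, 144, 146], [135, 143, 146], [134, 142, 145], [134, 142, 145]]
edge [360.7 217.4] [[135, 143, 146], [135, 143, 146], [133, 140, 144], [105, 106, 105], [96, 90, 87], [96, 89, 88], [112, 105, 103]]
[(190, [149, 147, 145]), (193, [121, 120, 121]), (196, [112, 114, 115]), (199, [106, 112, 115]), (202, [133, 140, 144]), (205, [135, 143, 147]), (208, [136, 143, 147]), (211, [135, 142, 146])] [(223, [131, 138, 142]), (226, [191, 199, 203]), (229, [207, 216, 219]), (232, [208, 216, 220]), (235, [94, 110, 129]), (238, [44, 66, 97]), (241, [108, 100, 97]), (244, [226, 218, 215])]
```

The prediction matches the head edges within about 1 mm.

Call:
servo_tool:
  increments:
    - [[5, -0.3, 0.3, 0, 0.2], [5, -0.3, 0.3, 3, 0.2], [5, -0.3, 0.3, 6.5, 0.2], [5, -0.3, 0.3, 6.5, 0.2]]

```text
t: 9.3
tool_pos: [0.5778, 0.1144, 0.1838]
tool_rot: [-2.292, -2.139, 0.014]
contact_force: [-0.1, -0.0, -0.5]
opening: 0.0499
grip_force: 0.0
```

Call:
servo_tool:
  increments:
    - [[0, 0, 0, 0, 0], [0, 0, 0, 0, 0], [0, 0, 0, 0, 0], [0, 0, 0, 0, 0], [0, 0, 0, 0, 0]]

```text
t: 9.8
tool_pos: [0.5821, 0.1165, 0.1924]
tool_rot: [2.291, 2.145, 0.004]
contact_force: [-1.6, -2.5, 7.0]
opening: 0.013
grip_force: 42.9
```

Call:
servo_tool:
  increments:
    - [[0, 0, 0, -1, 0], [0, 0, 0, -2, 0], [0, 0, 0, -2, 0]]

```text
t: 10.1
tool_pos: [0.5818, 0.117, 0.2121]
tool_rot: [2.292, 2.146, 0.004]
contact_force: [0.9, -0.3, -0.8]
opening: 0.0133
grip_force: 42.1
```

```bash
python3 - <<'E'
from h import *
rail(W,-.14,.208)
rail(C,.14,.208)
E
```

```text
target [0.5742 0.0188]
t 10.1 p [0.5818 0.117  0.2121] x [0.066 0.998 0.001] y [ 0.998 -0.066  0.003] op 0.0133 F [ 0.9 -0.3 -0.8] q [0.07 0.   1.73 0.   1.41 0.14]
shift [-9.85 -0.11  0.4 ] yaw 86.24 turn -0.16 rows 2.0
target [ 0.6049 -0.0438]
t 10.1 p [0.5818 0.117  0.2121] x [0.066 0.998 0.001] y [ 0.998 -0.066  0.003] op 0.0133 F [ 0.9 -0.3 -0.8] q [0.07 0.   1.73 0.   1.41 0.14]
shift [-15.9    3.36   0.41] yaw 86.24 turn 2.34 rows 3.3
```

Call:
servo_tool:
  increments:
    - [[0, -3, 0, 0, 0], [0, -6, 0, 0, 0], [0, -9.8, 0, 0, 0], [0, -12.8, 1.6, 0, 1], [0, -15.9, 3.4, 0, 2.3]]

```text
t: 10.6
tool_pos: [0.6041, -0.0452, 0.2097]
tool_rot: [-2.337, -2.1, -0.0]
contact_force: [0.3, 0.6, -0.8]
opening: 0.0138
grip_force: 42.1
```

Call:
servo_tool:
  increments:
    - [[0, 0, 0, 0, 0], [0, 0, 0, 0, 0]]

```text
t: 10.8
tool_pos: [0.6042, -0.0445, 0.2094]
tool_rot: [-2.336, -2.098, 0.0]
contact_force: [0.6, -1.0, -0.4]
opening: 0.0136
grip_force: 42.0
```

```bash
python3 - <<'E'
from h import *
rail(C,-.025,.212)
E
```

```text
target [ 0.5873 -0.2079]
t 10.8 p [ 0.6042 -0.0445  0.2094] x [0.107 0.994 0.001] y [ 0.994 -0.107 -0.001] op 0.0136 F [ 0.6 -1.  -0.4] q [-0.2   0.04  1.7   0.    1.41 -0.09]
shift [-16.42   0.07  -0.27] yaw 83.86 turn -0.04 rows 3.3
```

Call:
servo_tool:
  increments:
    - [[0, -2, 0.1, -0.3, 0], [0, -6.5, 0.1, -0.3, 0], [0, -11, 0.1, -0.3, 0], [0, -15, 0.1, -0.3, 0], [0, -16.4, 0.1, -0.3, 0]]

```text
t: 11.3
tool_pos: [0.5872, -0.2091, 0.2127]
tool_rot: [2.338, 2.099, -0.001]
contact_force: [0.3, 1.0, -1.0]
opening: 0.0131
grip_force: 42.1
```

Call:
servo_tool:
  increments:
    - [[0, 0, 0, 0, 0], [0, 0, 0, 0, 0], [0, 0, 0, 1, 0], [0, 0, 0, 1.9, 0], [0, 0, 0, 2, 0]]

```text
t: 11.8
tool_pos: [0.5879, -0.2058, 0.1921]
tool_rot: [-2.333, -2.101, -0.0]
contact_force: [-2.1, 2.8, 3.8]
opening: 0.0131
grip_force: 43.1
```

Call:
servo_tool:
  increments:
    - [[0, 0, 0, 0, 0], [5, 0, 0, 0, 0], [5, 0, 0, 0, 0], [5, 0, 0, 0, 0], [5, 0, 0, 0, 0]]

```text
t: 12.3
tool_pos: [0.5879, -0.2075, 0.1929]
tool_rot: [2.336, 2.1, 0.0]
contact_force: [-0.5, 0.1, -0.1]
opening: 0.0499
grip_force: 0.0
```

Call:
servo_tool:
  increments:
    - [[5, 0, 0, -3, 0], [5, 0, 0, -7, 0], [5, 0, 0, -7, 0]]

```text
t: 12.6
tool_pos: [0.5906, -0.2087, 0.2705]
tool_rot: [2.328, 2.093, 0.007]
contact_force: [0.4, -0.7, 0.7]
opening: 0.0501
grip_force: 0.0
```

```bash
python3 - <<'E'
from h import *
rail(W,0,.255)
d=get('wrist','w6')
E
```

```text
target [0.583  0.1585]
t 12.6 p [ 0.5906 -0.2087  0.2705] x [ 0.106  0.994 -0.004] y [ 0.994 -0.106  0.011] op 0.0501 F [ 0.4 -0.7  0.7] q [-0.46  0.04  1.59  0.    1.5  -0.35]
shift [36.44 -4.66  1.35] yaw 83.92 turn -2.48 rows 7.4
```

View pics/w6.png

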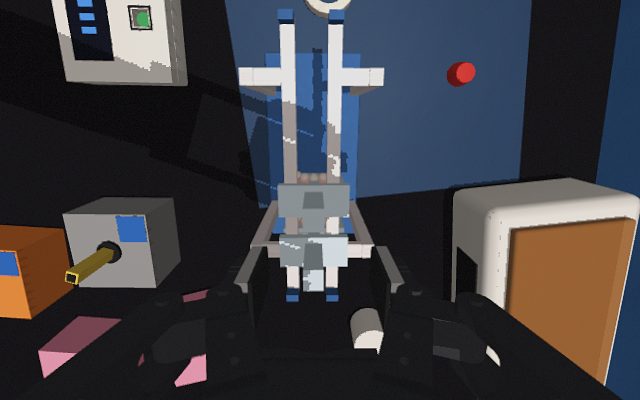

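Both carriers hang side by side at (313,208) and (314,250). Third blue one next.

Call:
servo_tool:
  increments:
    - [[5, 20, -2.4, 0.5, 0], [5, 20, -2.4, 0.5, 0], [5, 20, -2.4, 0.5, 0], [5, 20, -2.4, 0.5, 0], [5, 20, -2.4, 0.5, 0]]

```text
t: 13.15
tool_pos: [0.5842, -0.0009, 0.2564]
tool_rot: [-2.327, -2.106, 0.0]
contact_force: [0.6, -0.2, 0.1]
opening: 0.0501
grip_force: 0.0
```

Call:
servo_tool:
  increments:
    - [[5, 16.4, -2, 0.5, -2.5], [5, 16.4, -2, 0.5, -2.5], [5, 16.4, -2, 0.5, -2.5], [5, 16.4, -2, 0.5, -2.5], [5, 16.4, -2, 0.5, -2.5]]

```text
t: 13.65
tool_pos: [0.5822, 0.1606, 0.2517]
tool_rot: [-2.286, -2.154, 0.002]
contact_force: [0.2, -0.2, -0.7]
opening: 0.0502
grip_force: 0.0
```

```bash
python3 - <<'E'
from h import *
rail(W,0.002,.190)
E
```

```text
target [0.5831 0.1605]
t 13.65 p [0.5822 0.1606 0.2517] x [ 0.059  0.998 -0.001] y [ 0.998 -0.059 -0.002] op 0.0502 F [ 0.2 -0.2 -0.7] q [ 0.15  0.    1.66 -0.    1.48  0.21]
shift [-0.    0.1   6.17] yaw 86.59 turn 0.19 rows 1.2
```

Call:
servo_tool:
  increments:
    - [[5, 0, 0.2, 0, 0.2], [5, 0, 0.2, 3, 0.2], [5, 0, 0.2, 6.1, 0.2], [5, 0, 0.2, 6.1, 0.2]]

```text
t: 14.05
tool_pos: [0.5821, 0.1566, 0.1862]
tool_rot: [-2.293, -2.14, 0.013]
contact_force: [-0.8, -0.2, -0.9]
opening: 0.0499
grip_force: 0.0
```

Call:
servo_tool:
  increments:
    - [[0, 0, 0, 0, 0], [0, 0, 0, 0, 0], [0, 0, 0, 0, 0], [0, 0, 0, 0, 0], [0, 0, 0, 0, 0]]

```text
t: 14.55
tool_pos: [0.5859, 0.159, 0.1942]
tool_rot: [2.291, 2.145, 0.004]
contact_force: [-0.1, -1.4, 6.0]
opening: 0.013
grip_force: 43.0
```

Call:
servo_tool:
  increments:
    - [[0, 0, 0, -1, 0], [0, 0, 0, -2, 0], [0, 0, 0, -2, 0]]

```text
t: 14.85
tool_pos: [0.5856, 0.1595, 0.214]
tool_rot: [2.292, 2.146, 0.004]
contact_force: [0.2, -0.9, -0.2]
opening: 0.0129
grip_force: 42.1
```

```bash
python3 - <<'E'
from h import *
rail(W,-.14,.212)
rail(C,.14,.212)
E
```

```text
target [0.5742 0.0188]
t 14.85 p [0.5856 0.1595 0.214 ] x [0.066 0.998 0.001] y [ 0.998 -0.066  0.003] op 0.0129 F [ 0.2 -0.9 -0.2] q [0.14 0.03 1.69 0.   1.41 0.21]
shift [-14.12  -0.21   0.19] yaw 86.24 turn -0.16 rows 2.8
target [ 0.6049 -0.0438]
t 14.85 p [0.5856 0.1595 0.214 ] x [0.066 0.998 0.001] y [ 0.998 -0.066  0.003] op 0.0129 F [ 0.2 -0.9 -0.2] q [0.14 0.03 1.69 0.   1.41 0.21]
shift [-20.16   3.26   0.2 ] yaw 86.24 turn 2.34 rows 4.1
```

Call:
servo_tool:
  increments:
    - [[0, -3, 0, 0, 0], [0, -7, -0.1, 0, 0], [0, -11, -0.2, 0, 0], [0, -14.1, -0.2, 0, 0], [0, -14.1, -0.2, -0.1, 0]]

```text
t: 15.35
tool_pos: [0.573, 0.0156, 0.2124]
tool_rot: [2.298, 2.142, -0.002]
contact_force: [-0.5, 1.0, -0.7]
opening: 0.0134
grip_force: 42.0
```

Call:
servo_tool:
  increments:
    - [[0, -3, 1.8, -0.2, 1], [0, -6, 3.5, -0.2, 2.3], [0, -6, 3.5, -0.2, 2.3], [0, -6, 3.5, -0.2, 2.3]]

```text
t: 15.75
tool_pos: [0.6044, -0.0432, 0.2144]
tool_rot: [-2.336, -2.099, -0.0]
contact_force: [0.7, -0.2, -1.3]
opening: 0.0136
grip_force: 42.0
```

```bash
python3 - <<'E'
from h import *
rail(C,.025,.214)
E
```

```text
target [ 0.5927 -0.1581]
t 15.75 p [ 0.6044 -0.0432  0.2144] x [0.106 0.994 0.001] y [ 0.994 -0.106 -0.001] op 0.0136 F [ 0.7 -0.2 -1.3] q [-0.19  0.03  1.69  0.    1.42 -0.09]
shift [-11.55   0.05   0.03] yaw 83.9 turn -0.0 rows 2.3
```

Call:
servo_tool:
  increments:
    - [[0, -2, 0, 0, 0], [0, -6, 0, 0, 0], [0, -10, 0, 0, 0], [0, -11.5, 0, 0, 0], [0, -11.5, 0, 0, 0]]

```text
t: 16.25
tool_pos: [0.5919, -0.1582, 0.2147]
tool_rot: [-2.337, -2.098, -0.0]
contact_force: [-0.2, -0.1, -1.2]
opening: 0.013
grip_force: 42.0
```

Call:
servo_tool:
  increments:
    - [[0, 0, 0, 1, 0], [0, 0, 0, 1.9, 0], [0, 0, 0, 2, 0], [0, 0, 0, 2, 0]]

```text
t: 16.65
tool_pos: [0.5921, -0.1565, 0.1941]
tool_rot: [-2.333, -2.102, 0.0]
contact_force: [-0.1, -0.1, -0.1]
opening: 0.0134
grip_force: 42.4
```

Call:
servo_tool:
  increments:
    - [[5, 0, 0, 0, 0], [5, 0, 0, 0, 0], [5, 0, 0, 0, 0], [5, 0, 0, 0, 0]]

```text
t: 17.05
tool_pos: [0.5923, -0.1579, 0.1948]
tool_rot: [2.336, 2.1, 0.0]
contact_force: [1.1, -0.4, 0.2]
opening: 0.0498
grip_force: 0.0
```

Call:
servo_tool:
  increments:
    - [[5, 0, 0, -3, 0], [5, 0, 0, -7, 0], [5, 0, 0, -7, 0]]

```text
t: 17.35
tool_pos: [0.595, -0.1591, 0.2724]
tool_rot: [2.328, 2.093, 0.008]
contact_force: [0.2, -0.8, 1.6]
opening: 0.0501
grip_force: 0.0
```

```bash
python3 - <<'E'
from h import *
rail(W,0.08,.255)
d=get('wrist','w7')
t=get('top','top1')
hsv=cv2.cvtColor(t["img"],cv2.COLOR_RGB2HSV)
m=cv2.inRange(hsv,(22,150,90),(35,255,255)); n,l,s,c=cv2.connectedComponentsWithStats(m); i=1+np.argmax(s[1:,4]); ys,xs=np.where(l==i)
box=cv2.minAreaRect(np.c_[xs,ys].astype(np.float32)); print(box); pts=[at(t,*p,.06).round(4) for p in cv2.boxPoints(box)]; print(pts, np.mean(pts,0))
E
```

```text
target [0.588  0.2383]
t 17.35 p [ 0.595  -0.1591  0.2724] x [ 0.106  0.994 -0.003] y [ 0.994 -0.106  0.011] op 0.0501 F [ 0.2 -0.8  1.6] q [-0.38  0.01  1.62  0.    1.5  -0.28]
shift [39.45 -4.92  1.56] yaw 83.91 turn -2.49 rows 8.0
((222.21041870117188, 250.16419982910156), (71.4271240234375, 49.080474853515625), 6.2034478187561035)
[array([0.2786, 0.4323, 0.06  ]), array([0.4254, 0.4243, 0.06  ]), array([0.4043, 0.2067, 0.06  ]), array([0.2587, 0.2181, 0.06  ])] [0.34175 0.32035 0.06   ]
```

Call:
servo_tool:
  increments:
    - [[5, 20, -2.5, 0.5, 0], [5, 20, -2.5, 0.5, 0], [5, 20, -2.5, 0.5, 0], [5, 20, -2.5, 0.5, 0], [5, 20, -2.5, 0.5, 0]]

```text
t: 17.95
tool_pos: [0.587, 0.0486, 0.2575]
tool_rot: [-2.326, -2.105, 0.002]
contact_force: [0.3, 0.3, -0.3]
opening: 0.0501
grip_force: 0.0
```

Call:
servo_tool:
  increments:
    - [[5, 19.5, -2.3, 0.5, -2.5], [5, 19.5, -2.3, 0.5, -2.5], [5, 19.5, -2.3, 0.5, -2.5], [5, 19.5, -2.3, 0.5, -2.5], [5, 19.5, -2.3, 0.5, -2.5]]

```text
t: 18.45
tool_pos: [0.5849, 0.2439, 0.2525]
tool_rot: [-2.282, -2.155, 0.003]
contact_force: [-0.5, -0.2, -0.4]
opening: 0.0497
grip_force: 0.0
```

```bash
python3 - <<'E'
from h import *
rail(W,0.08,.191)
d=get('wrist','w8')
u=np.array([np.cos(np.radians(W[1])),np.sin(np.radians(W[1]))]);n=np.array([u[1],-u[0]])
for s in(.04,.08):
    p=W[0]+s*u; print(s,[proj(d,[*(p+a*n*.028+b*u*.013),.158]).round(0).tolist() for a,b in((-1,1),(1,1),(-1,-1),(1,-1))])
hsv=cv2.cvtColor(d["img"],cv2.COLOR_RGB2HSV)
m=cv2.inRange(hsv,(0,150,60),(8,255,255))|cv2.inRange(hsv,(172,150,60),(180,255,255))
k,l,s,c=cv2.connectedComponentsWithStats(m); print([x.tolist() for x in s[1:] if x[4]>200])
for nm in("top0","top1"):
    t=load(nm);hsv=cv2.cvtColor(t["img"],cv2.COLOR_RGB2HSV)
    m=cv2.inRange(hsv,(22,150,90),(35,255,255)); k,l,s,c=cv2.connectedComponentsWithStats(m); i=1+np.argmax(s[1:,4]); ys,xs=np.where(l==i)
    print(nm,cv2.minAreaRect(np.c_[xs,ys].astype(np.float32)))
E
```

```text
target [0.588  0.2383]
t 18.45 p [0.5849 0.2439 0.2525] x [0.057 0.998 0.   ] y [ 0.998 -0.057 -0.003] op 0.0497 F [-0.5 -0.2 -0.4] q [0.28 0.07 1.59 0.   1.48 0.33]
shift [-0.54  0.36  6.15] yaw 86.73 turn 0.33 rows 1.2
0.04 [[286.0, 253.0], [360.0, 254.0], [287.0, 284.0], [358.0, 284.0]]
0.08 [[285.0, 203.0], [362.0, 204.0], [286.0, 236.0], [360.0, 237.0]]
[[283, 191, 77, 121, 6169]]
top0 ((225.45797729492188, 236.88674926757812), (70.994873046875, 48.60501480102539), 6.20344877243042)
top1 ((222.21041870117188, 250.16419982910156), (71.4271240234375, 49.080474853515625), 6.2034478187561035)
```

```bash
python3 - <<'E'
from h import *
d=load("w8"); hsv=cv2.cvtColor(d["img"],cv2.COLOR_RGB2HSV)
m=cv2.inRange(hsv,(0,150,60),(8,255,255))|cv2.inRange(hsv,(172,150,60),(180,255,255))
for c in(292,300,345,353): 
    e=np.flatnonzero(np.diff((m[:,c]>0).astype(int))); print(c,e)
for r in(210,220,228): print(r,np.flatnonzero(np.diff((m[r]>0).astype(int))))
E
```

```text
292 [190 235 239 244 248 282]
300 [200 235 248 282]
345 [200 235 248 281]
353 [198 235 237 244 248 281]
210 [283 358]
220 [283 358]
228 [284 358]
```

Call:
servo_tool:
  increments:
    - [[5, -0.4, 0.3, 0, 0.3], [5, -0.4, 0.3, 3, 0.3], [5, -0.4, 0.3, 6.1, 0.3], [5, -0.4, 0.3, 6.1, 0.3]]

```text
t: 18.9
tool_pos: [0.5864, 0.2326, 0.1877]
tool_rot: [-2.295, -2.139, 0.015]
contact_force: [-0.9, -0.6, -1.2]
opening: 0.0499
grip_force: 0.0
```

Call:
servo_tool:
  increments:
    - [[0, 0, 0, 0, 0], [0, 0, 0, 0, 0], [0, 0, 0, 0, 0], [0, 0, 0, 0, 0], [0, 0, 0, 0, 0]]

```text
t: 19.4
tool_pos: [0.5902, 0.2357, 0.1962]
tool_rot: [2.293, 2.143, 0.004]
contact_force: [-0.0, -1.7, 5.5]
opening: 0.0131
grip_force: 42.8
```

Call:
servo_tool:
  increments:
    - [[0, 0, 0, -1, 0], [0, 0, 0, -2, 0], [0, 0, 0, -2, 0]]

```text
t: 19.7
tool_pos: [0.5899, 0.2362, 0.216]
tool_rot: [2.294, 2.144, 0.005]
contact_force: [0.2, 0.6, -0.5]
opening: 0.0132
grip_force: 42.0
```

```bash
python3 - <<'E'
from h import *
rail(W,.16,.212)
E
```

```text
target [0.593  0.3182]
t 19.7 p [0.5899 0.2362 0.216 ] x [0.067 0.998 0.001] y [ 0.998 -0.067  0.003] op 0.0132 F [ 0.2  0.6 -0.5] q [0.26 0.1  1.62 0.   1.42 0.33]
shift [ 8.2  -0.24  0.41] yaw 86.14 turn -0.26 rows 1.6
```

Call:
servo_tool:
  increments:
    - [[0, 2.5, 0, 0, 0], [0, 5.5, -0.1, 0, 0], [0, 8.2, -0.2, 0, 0], [0, 9, -0.2, 0, 0], [0, 9, -0.2, -3, 0]]

```text
t: 20.2
tool_pos: [0.5902, 0.3257, 0.2376]
tool_rot: [-2.29, -2.144, 0.017]
contact_force: [-1.0, 0.8, -1.6]
opening: 0.0131
grip_force: 41.9
```

Call:
servo_tool:
  increments:
    - [[0, 0, 0, -4, 0], [0, 0, 0, -4, 1.4], [0, 0, 0, -4, 1.4]]

```text
t: 20.5
tool_pos: [0.5938, 0.3255, 0.2855]
tool_rot: [2.321, 2.115, 0.004]
contact_force: [0.0, 0.9, -0.9]
opening: 0.0127
grip_force: 41.9
```

```bash
python3 - <<'E'
from h import *
go(.346,.372,.27,84.7)
t=get('top','top2');hsv=cv2.cvtColor(t["img"],cv2.COLOR_RGB2HSV)
m=cv2.inRange(hsv,(22,150,90),(35,255,255)); k,l,s,c=cv2.connectedComponentsWithStats(m); i=1+np.argmax(s[1:,4]); ys,xs=np.where(l==i)
print(cv2.minAreaRect(np.c_[xs,ys].astype(np.float32)))
E
```

```text
t 20.5 p [0.5938 0.3255 0.2855] x [0.093 0.996 0.001] y [ 0.996 -0.093  0.003] op 0.0127 F [ 0.   0.9 -0.9] q [ 0.39  0.15  1.45 -0.    1.54  0.48]
shift [  2.33 -25.1    1.48] yaw 84.69 turn -0.01 rows 5.1
((242.9775390625, 252.23597717285156), (30.433719635009766, 48.54225540161133), 5.440331935882568)
```

Call:
servo_tool:
  increments:
    - [[0, 0.5, -4, 0, 0], [0, 1, -9, 0, 0], [0, 1.4, -14, 0, 0], [0, 1.8, -19, 0, 0], [0, 2.3, -23, 0, 0]]

```text
t: 21.05
tool_pos: [0.3632, 0.3689, 0.2811]
tool_rot: [-2.321, -2.117, 0.007]
contact_force: [-0.1, -0.3, -0.6]
opening: 0.0133
grip_force: 41.9
```

Call:
servo_tool:
  increments:
    - [[0, 0, -2, 0, 0], [0, 0, -2, 0, 0], [0, 0, -2, 0, 0]]

```text
t: 21.35
tool_pos: [0.3461, 0.3711, 0.2824]
tool_rot: [2.321, 2.117, -0.003]
contact_force: [-1.2, 0.3, -0.6]
opening: 0.0132
grip_force: 42.0
```

```bash
python3 - <<'E'
from h import *
go(.346,.372,.155,84.7)
d=get('wrist','w9')
E
```

```text
t 21.35 p [0.3461 0.3711 0.2824] x [ 0.091  0.996 -0.002] y [ 0.996 -0.091 -0.001] op 0.0132 F [-1.2  0.3 -0.6] q [ 0.67 -0.25  1.84 -0.    1.55  0.77]
shift [ 0.11 -0.   12.74] yaw 84.75 turn 0.05 rows 2.5
```

View pics/w9.png

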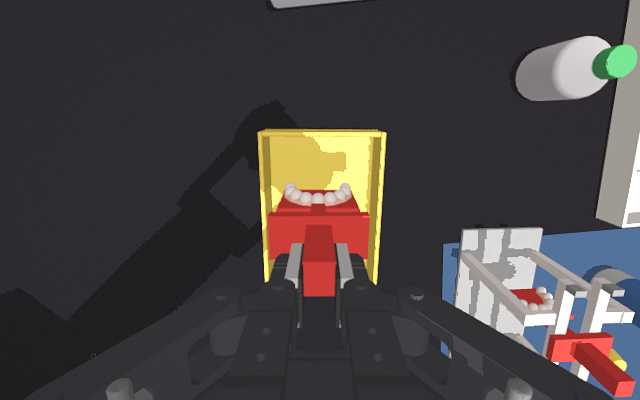

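The held reject hangs over the bin, whose far rim corners are at (258,131) and (385,131).

```bash
python3 - <<'E'
from h import *
d=load("w9")
a,b=at(d,258,131,.06),at(d,385.5,131,.06); v=b-a; print(a,b,np.linalg.norm(v))
v/=np.linalg.norm(v); u=np.array([-v[1],v[0],0]); m=(a+b)/2; print("yaw",np.degrees(np.arctan2(u[1],u[0])),"centre",m-u*.1)
E
```

```text
[0.28531974 0.4288832  0.06      ] [0.42285555 0.41632536 0.06      ] 0.1381079215337901
yaw 84.78302082302268 centre [0.34499488 0.32301853 0.06      ]
```

Call:
servo_tool:
  increments:
    - [[0, 0, 0, 4, 0], [0, 0, 0, 8, 0], [0, 0, 0, 11, 0], [0, 0, 0, 12.8, 0], [0, 0, 0, 12.8, 0]]

```text
t: 21.9
tool_pos: [0.3458, 0.3698, 0.152]
tool_rot: [-2.323, -2.115, 0.011]
contact_force: [0.2, -0.0, -0.6]
opening: 0.0132
grip_force: 42.0
```

Call:
servo_tool:
  increments:
    - [[0, 0, 0, 0, 0], [0, 0, 0, 0.3, 0], [0, 0, 0, 0.3, 0]]

```text
t: 22.2
tool_pos: [0.3471, 0.3719, 0.1539]
tool_rot: [2.322, 2.116, 0.003]
contact_force: [-0.3, -0.0, -1.6]
opening: 0.0131
grip_force: 42.0
```

Call:
servo_tool:
  increments:
    - [[0, 0, 0, 0.4, 0], [0, 0, 0, 0.4, 0], [5, 0, 0, 0.4, 0], [5, 0, 0, 0.4, 0], [5, 0, 0, 0.4, 0]]

```text
t: 22.7
tool_pos: [0.3463, 0.3716, 0.149]
tool_rot: [2.321, 2.117, 0.0]
contact_force: [-1.1, 0.7, -0.1]
opening: 0.0503
grip_force: 0.0
```

Call:
servo_tool:
  increments:
    - [[5, 0, 0, 0, 0], [5, 0, 0, -3, 0], [5, 0, 0, -7, 0], [5, 0, 0, -11, 0], [5, 0, 0, -11, 0]]

```text
t: 23.2
tool_pos: [0.3487, 0.3736, 0.2664]
tool_rot: [2.321, 2.116, 0.02]
contact_force: [-0.1, -0.5, 0.8]
opening: 0.0502
grip_force: 0.0
```

```bash
python3 - <<'E'
from h import *
rail(W,.04,.27)
d=get('wrist','w10')
E
```

```text
target [0.5855 0.1984]
t 23.2 p [0.3487 0.3736 0.2664] x [0.092 0.996 0.009] y [ 0.996 -0.092  0.009] op 0.0502 F [-0.1 -0.5  0.8] q [ 0.67 -0.24  1.86  0.    1.51  0.77]
shift [-15.26  25.19  -0.26] yaw 84.73 turn -1.67 rows 5.9
```

View pics/w10.png

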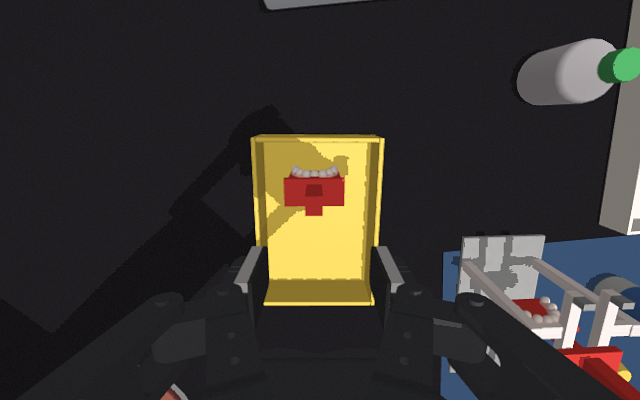

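The reject stands upright in the bin at (314,190). Second reject next.

Call:
servo_tool:
  increments:
    - [[5, -3, 5, -0.5, 0], [5, -6, 10, -0.5, 0], [5, -9, 15, -0.5, 0], [5, -12, 20, -0.5, 0], [5, -15, 25, -0.5, 0]]

```text
t: 23.75
tool_pos: [0.5485, 0.2223, 0.2619]
tool_rot: [-2.321, -2.116, 0.003]
contact_force: [0.2, 0.1, 0.7]
opening: 0.05
grip_force: 0.0
```

Call:
servo_tool:
  increments:
    - [[5, 0, 0.2, 0, -1.7], [5, 0, 0.2, 0, -1.7], [5, 0, 0.2, 0, -1.7], [5, 0, 0.2, 0, -1.7], [5, 0, 0.2, 0, -1.7]]

```text
t: 24.25
tool_pos: [0.549, 0.2245, 0.2637]
tool_rot: [-2.288, -2.153, 0.0]
contact_force: [0.3, -0.4, -0.5]
opening: 0.05
grip_force: 0.0
```

```bash
python3 - <<'E'
from h import *
rail(W,.041,.192)
d=get('wrist','w11')
u=np.array([np.cos(np.radians(W[1])),np.sin(np.radians(W[1]))]);n=np.array([u[1],-u[0]])
p=W[0]+.041*u; print([proj(d,[*(p+a*n*.028+b*u*.013),.158]).round(0).tolist() for a,b in((-1,1),(1,1),(-1,-1),(1,-1))])
hsv=cv2.cvtColor(d["img"],cv2.COLOR_RGB2HSV)
m=cv2.inRange(hsv,(0,150,60),(8,255,255))|cv2.inRange(hsv,(172,150,60),(180,255,255))
for c in(295,302,340,348): print(c,np.flatnonzero(np.diff((m[:,c]>0).astype(int))))
q=proj(d,[*p,.158])[1]
for r in(q-8,q,q+8): print(r,np.flatnonzero(np.diff((m[int(r)]>0).astype(int))))
E
```

```text
target [0.5856 0.1994]
t 24.25 p [0.549  0.2245 0.2637] x [ 0.061  0.998 -0.   ] y [ 0.998 -0.061 -0.   ] op 0.05 F [ 0.3 -0.4 -0.5] q [ 0.26 -0.03  1.67  0.    1.5   0.32]
shift [-2.28  3.81  7.17] yaw 86.5 turn 0.1 rows 1.7
[[331.0, 221.0], [403.0, 221.0], [331.0, 251.0], [401.0, 252.0]]
295 []
302 []
340 [218 250]
348 [218 250]
228.47151058473844 [332 403]
236.47151058473844 [332 402]
244.47151058473844 [332 402]
```

Good match, with about +1.5 mm in y left to correct.

Call:
servo_tool:
  increments:
    - [[5, -2.1, 3.9, 0, 0], [5, -2.1, 3.9, 1, 0], [5, -2.1, 3.9, 4, 0], [5, -2.1, 3.9, 7.1, 0], [5, -2.1, 3.9, 7.1, 0]]

```text
t: 24.8
tool_pos: [0.5838, 0.2001, 0.187]
tool_rot: [-2.285, -2.148, 0.014]
contact_force: [-1.2, 0.4, -1.0]
opening: 0.0501
grip_force: 0.0
```

Call:
servo_tool:
  increments:
    - [[0, 0, 0, 0, 0], [0, 0, 0, 0, 0], [0, 0, 0, 0, 0], [0, 0, 0, 0, 0], [0, 0, 0, 0, 0]]

```text
t: 25.3
tool_pos: [0.5884, 0.2008, 0.1954]
tool_rot: [2.288, 2.15, 0.005]
contact_force: [-1.1, 1.2, 6.1]
opening: 0.0134
grip_force: 42.9
```

Call:
servo_tool:
  increments:
    - [[0, 0, 0, -1, 0], [0, 0, 0, -2, 0], [0, 0, 0, -2, 0]]

```text
t: 25.6
tool_pos: [0.5884, 0.2004, 0.2151]
tool_rot: [2.288, 2.15, 0.005]
contact_force: [-0.3, -0.1, -0.6]
opening: 0.0131
grip_force: 42.0
```

```bash
python3 - <<'E'
from h import *
rail(W,.165,.215)
E
```

```text
target [0.5934 0.3232]
t 25.6 p [0.5884 0.2004 0.2151] x [0.062 0.998 0.001] y [ 0.998 -0.062  0.003] op 0.0131 F [-0.3 -0.1 -0.6] q [ 0.21  0.07  1.66 -0.    1.41  0.27]
shift [12.28 -0.27  0.02] yaw 86.42 turn 0.02 rows 2.5
```

Call:
servo_tool:
  increments:
    - [[0, 2.5, 0, 0, 0], [0, 6, -0.1, 0, 0], [0, 9.5, -0.2, 0, 0], [0, 12.3, -0.3, 0, 0], [0, 12.3, -0.3, -1, 0]]

```text
t: 26.1
tool_pos: [0.5906, 0.3258, 0.2205]
tool_rot: [-2.284, -2.153, 0.005]
contact_force: [0.2, -0.2, -1.9]
opening: 0.0136
grip_force: 41.9
```

Call:
servo_tool:
  increments:
    - [[0, 0, 0, -4, 0], [0, 0, 0, -8, 1.6], [0, 0, 0, -8.5, 1.6], [0, 0, 0, -8.5, 1.6]]

```text
t: 26.5
tool_pos: [0.593, 0.3229, 0.3106]
tool_rot: [2.319, 2.117, 0.006]
contact_force: [0.1, -0.3, -1.3]
opening: 0.0133
grip_force: 41.9
```

```bash
python3 - <<'E'
from h import *
go(.341,.278,.30,84.8)
E
```

```text
t 26.5 p [0.593  0.3229 0.3106] x [0.091 0.996 0.002] y [ 0.996 -0.091  0.004] op 0.0133 F [ 0.1 -0.3 -1.3] q [ 0.39  0.14  1.42 -0.    1.58  0.48]
shift [ -6.76 -24.69   0.95] yaw 84.8 turn 0.0 rows 5.1
```

Call:
servo_tool:
  increments:
    - [[0, -1.2, -4, 0, 0], [0, -2.5, -9, 0, 0], [0, -4, -14, 0, 0], [0, -5.5, -19, 0, 0], [0, -6.7, -23, 0, 0]]

```text
t: 27.0
tool_pos: [0.3544, 0.2759, 0.3048]
tool_rot: [-2.319, -2.117, 0.007]
contact_force: [0.1, -0.4, 0.6]
opening: 0.0129
grip_force: 42.0
```

Call:
servo_tool:
  increments:
    - [[0, 0, -1.7, 0, 0], [0, 0, -1.7, 0, 0], [0, 0, -1.7, 0, 0]]

```text
t: 27.3
tool_pos: [0.3398, 0.2784, 0.3064]
tool_rot: [2.319, 2.119, -0.003]
contact_force: [-0.5, 1.2, -0.2]
opening: 0.0134
grip_force: 42.0
```

```bash
python3 - <<'E'
from h import *
go(.341,.278,.150,84.8)
d=get('wrist','w12')
q=[proj(d,[.345+a*np.sin(np.radians(84.8))*.07+np.cos(np.radians(84.8))*.1,.323-a*np.cos(np.radians(84.8))*.07+np.sin(np.radians(84.8))*.1,.06]).round(0) for a in(-1,1)]; print("rim pred",q)
hsv=cv2.cvtColor(d["img"],cv2.COLOR_RGB2HSV); m=cv2.inRange(hsv,(22,120,60),(35,255,255)); k,l,s,c=cv2.connectedComponentsWithStats(m); print(s[1+np.argmax(s[1:,4])])
E
```

```text
t 27.3 p [0.3398 0.2784 0.3064] x [ 0.09   0.996 -0.001] y [ 0.996 -0.09  -0.001] op 0.0134 F [-0.5  1.2 -0.2] q [ 0.52 -0.44  1.95 -0.    1.64  0.61]
shift [-1.000e-02  1.400e-01  1.564e+01] yaw 84.83 turn 0.03 rows 3.1
rim pred [array([255.,  41.]), array([385.,  42.])]
[  255    42   130   177 17681]
```

The bin is where predicted, so I'll lower and release.

Call:
servo_tool:
  increments:
    - [[0, 0, 0, 4, 0], [0, 0, 0, 8, 0], [0, 0, 0, 12, 0], [0, 0, 0, 14.5, 0], [0, 0, 0, 15.3, 0]]

```text
t: 27.85
tool_pos: [0.3387, 0.2773, 0.1504]
tool_rot: [-2.319, -2.117, 0.013]
contact_force: [-0.4, 0.4, -0.4]
opening: 0.013
grip_force: 41.9
```

Call:
servo_tool:
  increments:
    - [[0, 0, 0, 0, 0], [0, 0, 0, 0.4, 0], [0, 0, 0, 0.4, 0]]

```text
t: 28.15
tool_pos: [0.3411, 0.2793, 0.1523]
tool_rot: [2.319, 2.118, 0.004]
contact_force: [-0.6, -0.1, -0.3]
opening: 0.0132
grip_force: 41.9
```

Call:
servo_tool:
  increments:
    - [[5, 0, 0, 0, 0], [5, 0, 0, 0, 0], [5, 0, 0, 0, 0], [5, 0, 0, 0, 0]]

```text
t: 28.55
tool_pos: [0.3402, 0.2789, 0.1513]
tool_rot: [2.319, 2.119, 0.001]
contact_force: [0.5, 0.8, -0.2]
opening: 0.0501
grip_force: 0.0
```

Call:
servo_tool:
  increments:
    - [[5, 0, 0, -3, 0], [5, 0, 0, -7, 0], [5, 0, 0, -11, 0], [5, 0, 0, -14, 0], [5, 0, 0, -14, 0]]

```text
t: 29.05
tool_pos: [0.3419, 0.2799, 0.297]
tool_rot: [2.318, 2.117, 0.016]
contact_force: [-0.2, 0.7, 0.4]
opening: 0.05
grip_force: 0.0
```

```bash
python3 - <<'E'
from h import *
go(.40,-.20,.29,84.8)
d=get('wrist','w13')
hsv=cv2.cvtColor(d["img"],cv2.COLOR_RGB2HSV)
m=cv2.inRange(hsv,(0,150,60),(8,255,255))|cv2.inRange(hsv,(172,150,60),(180,255,255)); k,l,s,c=cv2.connectedComponentsWithStats(m); print([x.tolist() for x in s[1:] if x[4]>100])
m=cv2.inRange(hsv,(22,120,60),(35,255,255)); k,l,s,c=cv2.connectedComponentsWithStats(m); print(s[1+np.argmax(s[1:,4])])
U=np.array([np.cos(np.radians(84.8)),np.sin(np.radians(84.8))])
for s in(.048,-.045): print(proj(d,[*(np.array([.345,.323])+s*U),.112]).round(0))
E
```

```text
t 29.05 p [0.3419 0.2799 0.297 ] x [0.09  0.996 0.006] y [ 0.996 -0.09   0.008] op 0.05 F [-0.2  0.7  0.4] q [ 0.52 -0.44  1.96 -0.    1.61  0.61]
shift [-47.28  10.1    0.5 ] yaw 84.83 turn 0.03 rows 9.7
[[283, 72, 59, 30, 1715], [289, 171, 55, 38, 1541], [585, 370, 21, 16, 123]]
[  249    44   133   180 18380]
[316.  92.]
[316. 189.]
```

Both rejects stand in the bin. Now to the stylus.

Call:
servo_tool:
  increments:
    - [[8.5, -4.9, 2.6, 0, 0], [8.5, -9.8, 5.2, 0, 0], [8.5, -14.7, 7.8, 0, 0], [8.5, -19.6, 10.4, 0, 0], [8.5, -24, 13, 0, 0]]

```text
t: 29.6
tool_pos: [0.4379, 0.0471, 0.2891]
tool_rot: [-2.318, -2.118, 0.002]
contact_force: [0.7, 0.4, 0.0]
opening: 0.0851
grip_force: 0.0
```

Call:
servo_tool:
  increments:
    - [[8.5, -4.9, 0, 0, 0], [8.5, -9.8, -1, 0, 0], [8.5, -14.7, -3, 0, 0], [8.5, -19.6, -5, 0, 0], [8.5, -23, -6.5, 0, 0]]

```text
t: 30.1
tool_pos: [0.351, -0.1756, 0.2889]
tool_rot: [-2.319, -2.116, 0.001]
contact_force: [0.4, 0.5, 0.0]
opening: 0.085
grip_force: 0.0
```

Call:
servo_tool:
  increments:
    - [[8.5, -4, 0, 0, 0], [8.5, -4, 0, 0, 0], [8.5, -4, 0, 0, 0]]

```text
t: 30.4
tool_pos: [0.3484, -0.2142, 0.2891]
tool_rot: [-2.319, -2.114, -0.0]
contact_force: [0.5, 0.5, -0.1]
opening: 0.0846
grip_force: 0.0
```

```bash
python3 - <<'E'
from h import *
go(.351,-.2636,.20,84)
d=get('wrist','w14')
q=proj(d,[.351,-.264,.074]); print(q, proj(d,[.351,-.264,.129]))
t=get('top','top3')
c=d["img"]; x0=int(np.clip(q[0]-80,0,480)); y0=int(np.clip(q[1]-60,0,280)); print(x0,y0)
A=cv2.resize(c[y0:y0+120,x0:x0+160],None,fx=4,fy=4,interpolation=cv2.INTER_CUBIC)
cv2.imwrite("pics/c5.png",A[:,:,::-1])
E
```

```text
t 30.4 p [ 0.3484 -0.2142  0.2891] x [0.092 0.996 0.002] y [ 0.996 -0.092 -0.003] op 0.0846 F [ 0.5  0.5 -0.1] q [-0.73 -0.52  2.03  0.    1.63 -0.64]
shift [-4.91  0.73  8.89] yaw 84.69 turn 0.69 rows 2.0
[325.18860486 222.36819821] [326.15302104 241.06298112]
245 162
```

View pics/c5.png

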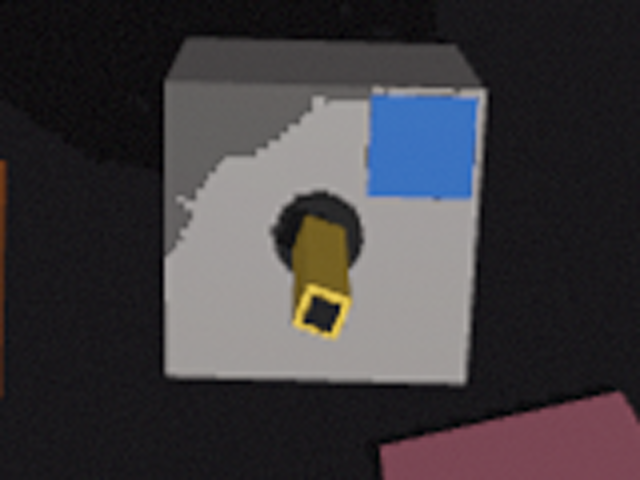

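The crop shows the grey stand with the stylus handle's top corners at about (308,283), (350,293), (333,338) and (293,324), turned some 15–20° from the stand.

```bash
python3 - <<'E'
from h import *
d=load("w14"); f=lambda u,v,z:at(d,245+u/4,162+v/4,z)[:2]
h=[f(*p,.129) for p in((308,283),(350,293),(333,338),(293,324))]
s=[f(*p,.07) for p in((163,80),(486,90),(466,383),(166,376))]
for n,q in(("handle",h),("stand",s)):
    c=np.mean(q,0); e=[q[0]-q[3],q[1]-q[2]]; g=[q[1]-q[0],q[2]-q[3]]
    print(n,c.round(4),[round(float(np.linalg.norm(x)),4) for x in e+g],[round(float(np.degrees(np.arctan2(x[1],x[0]))),1) for x in e],[round(float(np.degrees(np.arctan2(x[1],x[0])))+90,1) for x in g])
print("flange",f(318,232,.074))
# console
d=load("w2")
print("mouth",[at(d,100+u/2.8,(v-266)/2.8,.045)[:2].round(4) for u,v in((209,408),(262,406),(263,460),(212,462))])
go(h and np.mean(h,0)[0],np.mean(h,0)[1],.2,None)
E
```

```text
handle [ 0.3503 -0.2622] [0.0114, 0.0126, 0.0106, 0.0105] [66.0, 65.9] [70.5, 64.1]
stand [ 0.3509 -0.2641] [0.0909, 0.0902, 0.0908, 0.0903] [83.6, 83.3] [82.9, 83.3]
flange [ 0.35046123 -0.26105893]
mouth [array([ 0.4252, -0.0184]), array([ 0.448, -0.02 ]), array([ 0.444 , -0.0412]), array([ 0.4217, -0.0397])]
t 30.5 p [ 0.3491 -0.2132  0.2897] x [0.089 0.996 0.001] y [ 0.996 -0.089 -0.001] op 0.085 F [-0.6  0.8 -0.3] q [-0.73 -0.52  2.03  0.    1.63 -0.64]
shift [-4.88  0.57  8.96] yaw 84.88 turn None rows 2.0
```

Call:
servo_tool:
  increments:
    - [[5, -2.5, 0.3, 2, 8], [5, -4.9, 0.6, 6, 16], [5, -4.9, 0.6, 6, 18.3], [5, -4.9, 0.6, 6, 18.3], [5, -4.9, 0.6, 6, 18.3]]

```text
t: 31.0
tool_pos: [0.3514, -0.2626, 0.2313]
tool_rot: [2.624, 1.727, 0.0]
contact_force: [-0.5, 0.2, 0.1]
opening: 0.0496
grip_force: 0.0
```

```bash
python3 - <<'E'
from h import *
go(.3505,-.262,.108,66.5)
E
```

```text
t 31.0 p [ 0.3514 -0.2626  0.2313] x [ 0.396  0.918 -0.   ] y [ 0.918 -0.396  0.001] op 0.0496 F [-0.5  0.2  0.1] q [-0.81 -0.41  2.05  0.    1.5  -0.41]
shift [ 0.02 -0.12 12.33] yaw 66.7 turn 0.2 rows 2.5
```

Call:
servo_tool:
  increments:
    - [[5, 0, -0.1, 4, 0.2], [5, 0, -0.1, 8, 0.2], [5, 0, -0.1, 11, 0.2], [5, 0, -0.1, 12.3, 0.2], [5, 0, -0.1, 12.3, 0.2]]

```text
t: 31.5
tool_pos: [0.3496, -0.262, 0.1069]
tool_rot: [-2.627, -1.719, 0.001]
contact_force: [0.5, 0.9, -0.3]
opening: 0.0499
grip_force: 0.0
```

Call:
servo_tool:
  increments:
    - [[0, 0, 0, 0, 0], [0, 0, 0, 0, 0], [0, 0, 0, 0, 0], [0, 0, 0, 0, 0], [0, 0, 0, 0, 0]]
  newtons: 50

```text
t: 32.0
tool_pos: [0.3509, -0.2641, 0.1099]
tool_rot: [2.627, 1.716, 0.001]
contact_force: [0.2, -0.3, 6.6]
opening: 0.0113
grip_force: 50.9
```

```bash
python3 - <<'E'
from h import *
pos()
E
```

```text
t 32.0 p [ 0.3509 -0.2641  0.1099] x [ 0.402  0.916 -0.001] y [ 0.916 -0.402  0.003] op 0.0113 F [ 0.2 -0.3  6.6] q [-0.82 -0.29  2.17  0.    1.26 -0.4 ]
```

Call:
servo_tool:
  increments:
    - [[0, 0, 0, -2, 0], [0, 0, 0, -5, 0], [0, 0, 0, -9, 0], [0, 0, 0, -12, 0], [0, 0, 0, -12, 0]]

```text
t: 32.5
tool_pos: [0.3516, -0.2649, 0.2337]
tool_rot: [2.622, 1.713, 0.003]
contact_force: [0.5, -0.2, -0.1]
opening: 0.0111
grip_force: 50.1
```

```bash
python3 - <<'E'
from h import *
go(.4347,-.030,.21)
E
```

```text
t 32.5 p [ 0.3516 -0.2649  0.2337] x [ 0.402  0.916 -0.004] y [ 0.916 -0.402  0.009] op 0.0111 F [ 0.5 -0.2 -0.1] q [-0.82 -0.41  2.05  0.    1.5  -0.4 ]
shift [24.86 -1.85  2.25] yaw 66.32 turn None rows 5.0
```

Call:
servo_tool:
  increments:
    - [[0, 4, -0.3, 0, 0], [0, 9, -0.7, 0, 0], [0, 14, -1, 0, 0], [0, 19, -1.4, 1, 0], [0, 23.5, -1.8, 2, 0]]

```text
t: 33.0
tool_pos: [0.4279, -0.0386, 0.2073]
tool_rot: [2.63, 1.718, 0.001]
contact_force: [0.4, -0.4, -1.4]
opening: 0.0116
grip_force: 50.1
```

Call:
servo_tool:
  increments:
    - [[0, 1.3, 0, 0, 0], [0, 1.3, 0, 0, 0], [0, 1.3, 0, 0, 0]]

```text
t: 33.3
tool_pos: [0.4326, -0.0288, 0.2072]
tool_rot: [-2.629, -1.719, 0.002]
contact_force: [0.5, -0.5, -0.5]
opening: 0.0112
grip_force: 50.1
```

```bash
python3 - <<'E'
from h import *
go(.4347,-.030,.145)
d=get('wrist','w15')
print(proj(d,[.4347,-.03,.045]))
hsv=cv2.cvtColor(d["img"],cv2.COLOR_RGB2HSV)
m=cv2.inRange(hsv,(50,100,50),(80,255,255)); k,l,s,c=cv2.connectedComponentsWithStats(m)
for i in range(1,k):
    if s[i,4]>20: print("green",s[i],c[i],at(d,*c[i],.039).round(4),at(d,*c[i],.042).round(4))
q=proj(d,[.4347,-.03,.045]).astype(int); y0,x0=q[1]-35,q[0]-40
g=cv2.cvtColor(d["img"],cv2.COLOR_RGB2GRAY)[y0:y0+70,x0:x0+80]
dark=(g<60).astype(np.uint8); k,l,s,c=cv2.connectedComponentsWithStats(dark)
for i in range(1,k):
    if s[i,4]>20: x,y,w,h,a=s[i]; print("dark",s[i]+[x0,y0,0,0,0],at(d,x0+x+w/2,y0+y+h/2,.045).round(4))
E
```

```text
t 33.3 p [ 0.4326 -0.0288  0.2072] x [ 0.401  0.916 -0.001] y [ 0.916 -0.401 -0.001] op 0.0112 F [ 0.5 -0.5 -0.5] q [-0.24 -0.41  2.09 -0.    1.46  0.17]
shift [-0.02  0.25  6.22] yaw 66.36 turn None rows 1.2
[321.21755896 191.57266029]
green [315 183  13  14 136] [320.75735294 189.75      ] [ 0.4345 -0.0296  0.039 ] [ 0.4347 -0.0289  0.042 ]
dark [340 156  21  70 803] [ 0.4602 -0.0406  0.045 ]
dark [281 181  15  45 360] [ 0.4014 -0.0282  0.045 ]
dark [306 221  26   5  84] [ 0.42   -0.0585  0.045 ]
```

Call:
servo_tool:
  increments:
    - [[0, 0, 0.2, 0, 0], [0, 0, 0.2, 3, 0], [0, 0, 0.2, 5, 0], [0, 0, 0.2, 6.2, 0], [0, 0, 0.2, 6.2, 0]]

```text
t: 33.85
tool_pos: [0.4335, -0.0299, 0.144]
tool_rot: [-2.629, -1.715, 0.004]
contact_force: [1.0, 0.2, -1.1]
opening: 0.0113
grip_force: 50.1
```

Call:
servo_tool:
  increments:
    - [[0, 0, 0, 0.5, 0], [0, 0, 0, 0.9, 0], [0, 0, 0, 0.9, 0]]

```text
t: 34.15
tool_pos: [0.4349, -0.0296, 0.137]
tool_rot: [2.63, 1.718, 0.0]
contact_force: [-0.6, 0.2, -0.3]
opening: 0.0109
grip_force: 50.1
```

```bash
python3 - <<'E'
from h import *
go(.4347,-.030,.13)
E
```

```text
t 34.15 p [ 0.4349 -0.0296  0.137 ] x [0.402 0.916 0.   ] y [ 0.916 -0.402  0.   ] op 0.0109 F [-0.6  0.2 -0.3] q [-0.24 -0.33  2.15  0.    1.32  0.17]
shift [-0.05 -0.    0.7 ] yaw 66.32 turn None rows 0.1
```

Call:
servo_tool:
  increments:
    - [[0, 0, 0, 0.2, 0], [0, 0, 0, 0.4, 0], [0, 0, 0, 0.6, 0], [0, 0, 0, 0.7, 0], [0, 0, 0, 0.7, 0]]

```text
t: 34.65
tool_pos: [0.4352, -0.0296, 0.1303]
tool_rot: [2.629, 1.718, 0.001]
contact_force: [-0.4, -0.6, 2.4]
opening: 0.0112
grip_force: 50.4
```

Call:
servo_tool:
  increments:
    - [[0, 0, 0, 0.1, 0], [0, 0, 0, 0.2, 0], [0, 0, 0, 0.25, 0], [0, 0, 0, 0.25, 0], [0, 0, 0, 0.25, 0]]

```text
t: 35.15
tool_pos: [0.4354, -0.0296, 0.1286]
tool_rot: [2.629, 1.718, 0.001]
contact_force: [-1.4, 0.8, 8.4]
opening: 0.0111
grip_force: 51.1
```

The button is fully down at 8.4 N. I'll return the stylus.

Call:
servo_tool:
  increments:
    - [[0, 0, 0, -1, 0], [0, 0, 0, -4, 0], [0, 0, 0, -8, 0], [0, 0, 0, -10.5, 0], [0, 0, 0, -10.5, 0]]

```text
t: 35.65
tool_pos: [0.4366, -0.0299, 0.2368]
tool_rot: [2.625, 1.715, 0.008]
contact_force: [0.3, -0.2, -0.9]
opening: 0.0114
grip_force: 50.0
```

```bash
python3 - <<'E'
from h import *
go(.3507,-.2638,.232)
t=get('top','top4'); hsv=cv2.cvtColor(t["img"],cv2.COLOR_RGB2HSV)
U=np.array([np.cos(np.radians(84.8)),np.sin(np.radians(84.8))])
for s in(.048,-.045): print("bin",proj(t,[*(np.array([.345,.323])+s*U),.112]).round(0))
m=cv2.inRange(hsv,(0,150,60),(8,255,255))|cv2.inRange(hsv,(172,150,60),(180,255,255)); k,l,s,c=cv2.connectedComponentsWithStats(m); print("red",[x.tolist() for x in s[1:] if x[4]>15])
m=cv2.inRange(hsv,(85,8,130),(110,60,255)); k,l,s,c=cv2.connectedComponentsWithStats(m); print("pale",[(x.tolist(),cc.round(0).tolist()) for x,cc in zip(s[1:],c[1:]) if x[4]>20])
U=np.array([np.cos(np.radians(83.9)),np.sin(np.radians(83.9))])
for s in(-.072,-.025,.025): print("cure",proj(t,[*(C[0]+s*U),.158]).round(0))
E
```

```text
t 35.65 p [ 0.4366 -0.0299  0.2368] x [0.402 0.916 0.001] y [ 0.916 -0.402  0.007] op 0.0114 F [ 0.3 -0.2 -0.9] q [-0.24 -0.42  2.05 -0.    1.51  0.17]
shift [-24.87   1.52   0.46] yaw 66.33 turn None rows 5.0
bin [200. 247.]
bin [232. 250.]
red [[142, 102, 10, 17, 83], [360, 117, 8, 9, 56], [270, 175, 110, 225, 10845], [307, 232, 6, 7, 16], [192, 240, 16, 18, 194], [227, 243, 13, 18, 150], [230, 340, 49, 50, 1212], [223, 379, 38, 21, 585]]
pale [([372, 148, 37, 12, 81], [391.0, 155.0]), ([264, 157, 26, 3, 26], [276.0, 158.0]), ([378, 158, 14, 11, 81], [383.0, 163.0]), ([396, 159, 12, 12, 84], [401.0, 165.0]), ([411, 161, 13, 21, 122], [416.0, 169.0]), ([378, 171, 11, 6, 26], [382.0, 173.0]), ([396, 173, 10, 6, 26], [400.0, 175.0]), ([312, 174, 3, 20, 24], [313.0, 184.0]), ([94, 184, 12, 40, 93], [99.0, 202.0]), ([106, 193, 15, 41, 99], [112.0, 212.0])]
cure [419. 166.]
cure [403. 164.]
cure [385. 162.]
```

All carriers are confirmed in place: three pale on the cure rail, two red in the bin.

Call:
servo_tool:
  increments:
    - [[0, -4, 0.3, 0, 0], [0, -9, 0.6, 0, 0], [0, -14, 0.9, 0, 0], [0, -19, 1.2, 0, 0], [0, -23.5, 1.5, 0, 0]]

```text
t: 36.2
tool_pos: [0.3521, -0.2516, 0.2298]
tool_rot: [-2.627, -1.716, 0.001]
contact_force: [0.5, -0.5, -0.5]
opening: 0.0114
grip_force: 50.0
```

Call:
servo_tool:
  increments:
    - [[0, -1.4, 0, 0, 0], [0, -1.4, 0, 0, 0], [0, -1.4, 0, 0, 0], [0, -1.4, 0, 0, 0]]

```text
t: 36.6
tool_pos: [0.3485, -0.2623, 0.2312]
tool_rot: [-2.627, -1.719, 0.0]
contact_force: [0.2, 0.5, 0.1]
opening: 0.0113
grip_force: 50.0
```

```bash
python3 - <<'E'
from h import *
go(.3509,-.2641,.170)
E
```

```text
t 36.6 p [ 0.3485 -0.2623  0.2312] x [0.4   0.916 0.001] y [ 0.916 -0.4   -0.002] op 0.0113 F [0.2 0.5 0.1] q [-0.82 -0.41  2.05  0.    1.51 -0.4 ]
shift [-0.08  0.3   6.12] yaw 66.4 turn None rows 1.2
```

Call:
servo_tool:
  increments:
    - [[0, -0.1, 0.3, 0, 0], [0, -0.1, 0.3, 3, 0], [0, -0.1, 0.3, 5.8, 0], [0, -0.1, 0.3, 5.8, 0], [0, -0.1, 0.3, 5.8, 0]]

```text
t: 37.1
tool_pos: [0.3511, -0.2651, 0.1744]
tool_rot: [-2.628, -1.72, 0.0]
contact_force: [0.0, -0.4, -0.3]
opening: 0.0114
grip_force: 50.0
```

```bash
python3 - <<'E'
from h import *
go(.3509,-.2641,.112)
E
```

```text
t 37.1 p [ 0.3511 -0.2651  0.1744] x [0.4   0.916 0.   ] y [ 0.916 -0.4   -0.001] op 0.0114 F [ 0.  -0.4 -0.3] q [-0.82 -0.36  2.11  0.    1.39 -0.4 ]
shift [ 0.08 -0.06  6.24] yaw 66.39 turn None rows 1.2
```

Call:
servo_tool:
  increments:
    - [[0, 0.1, 0, 1.5, 0], [0, 0.1, 0, 3, 0], [0, 0.1, 0, 4.5, 0], [0, 0.1, 0, 5.8, 0], [0, 0.1, 0, 6.2, 0]]

```text
t: 37.6
tool_pos: [0.3509, -0.2643, 0.1111]
tool_rot: [-2.629, -1.718, 0.0]
contact_force: [-0.0, 0.2, -0.8]
opening: 0.0113
grip_force: 50.0
```

Call:
servo_tool:
  increments:
    - [[0, 0, 0, 0, 0], [0, 0, 0, 0.2, 0], [0, 0, 0, 0.2, 0]]

```text
t: 37.9
tool_pos: [0.3516, -0.2651, 0.1109]
tool_rot: [2.629, 1.718, 0.0]
contact_force: [-0.9, -0.7, -0.3]
opening: 0.0112
grip_force: 50.0
```

Call:
servo_tool:
  increments:
    - [[0, 0, 0, 0.1, 0], [0, 0, 0, 0.2, 0], [0, 0, 0, 0.2, 0]]

```text
t: 38.2
tool_pos: [0.3517, -0.2652, 0.1099]
tool_rot: [2.629, 1.718, 0.0]
contact_force: [-1.2, 0.9, 5.2]
opening: 0.0115
grip_force: 51.0
```

Call:
servo_tool:
  increments:
    - [[4, 0, 0, 0, 0], [4, 0, 0, 0, 0], [4, 0, 0, 0, 0], [4, 0, 0, 0, 0]]

```text
t: 38.6
tool_pos: [0.3512, -0.2646, 0.1082]
tool_rot: [-2.63, -1.718, 0.0]
contact_force: [-0.4, -0.6, 0.4]
opening: 0.0399
grip_force: 0.0
```

Call:
servo_tool:
  increments:
    - [[4, 0, 0, -3, 0], [4, 0, 0, -7, 0], [4, 0, 0, -12, 0], [4, 0, 0, -12, 0], [4, 0, 0, -12, 0]]

```text
t: 39.1
tool_pos: [0.3519, -0.2654, 0.23]
tool_rot: [2.627, 1.716, 0.001]
contact_force: [0.6, 0.6, -1.0]
opening: 0.04
grip_force: 0.0
```

```bash
python3 - <<'E'
from h import *
pos(); d=get('wrist','w16')
hsv=cv2.cvtColor(d["img"],cv2.COLOR_RGB2HSV)
m=cv2.inRange(hsv,(20,100,50),(35,255,255)); k,l,s,c=cv2.connectedComponentsWithStats(m)
print([x.tolist() for x in s[1:] if x[4]>20])
U=np.array([.4,.916]);N=np.array([.916,-.4]);b=np.array([.3509,-.2641])
for z in(.129,.074): print(z,[proj(d,[*(b+i*.006*U+j*.006*N),z]).round(0).tolist() for i in(-1,1) for j in(-1,1)])
E
```

```text
t 39.1 p [ 0.3519 -0.2654  0.23  ] x [ 0.402  0.916 -0.001] y [ 0.916 -0.402  0.003] op 0.04 F [ 0.6  0.6 -1. ] q [-0.82 -0.4   2.05 -0.    1.49 -0.4 ]
[[310, 186, 17, 31, 390]]
0.129 [[308.0, 217.0], [324.0, 217.0], [308.0, 202.0], [324.0, 202.0]]
0.074 [[310.0, 198.0], [323.0, 198.0], [310.0, 186.0], [323.0, 186.0]]
```

The handle's extents (310–327, 186–217) match the seated, upright prediction, and the gripper is clear. Handing in.

```bash
python3 -c "
from station import ctrl
print(ctrl.finish_job())"
```

```text
the job is handed in; nothing more can be done
None
```

I handed the job in at about 39 s: three pale carriers hang on the cure rail, both rejects stand in the bin, the button was pressed with the stylus (8.4 N), and the stylus is back in its stand; no verdict came back.

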